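Open the bead-tool caddy and lay the tools on their silhouettes

TASK

Get the white bead-tool caddy ready for the class: turn its orange swing tab right aside, off the clear cover, then lift the cover out by its grey pull and lay it down flat, without dropping it, on the cork mat inside the outline drawn there. Then lay each of the three tools in the caddy, flat on the pad that shows its silhouette and pointing the same way as the silhouette.

Things in the scene. Friction and masses are not known exactly. Their poses are not given: they have to be found in the camera images.
- tab: Orange swing tab, 26 x 12 x 4 mm, on the caddy rim's near end. Origin: on its vertical pin, at the underside, 39.5 mm above the table. +x: from the pin along the tab; an upright fin on it, 8 mm thick, x = 7 to 25 mm, top at z = 18 mm. At the start it points along the cover's +x (within 0.3 rad), over its edge. Swings either way (stops at 1.75 rad, stiff 0.03 N m, stays put); clears the cover from 1.3 rad: a quarter turn
- cover: Clear plate 242 x 160 x 4 mm, 0.22 kg, lying in the fixed white caddy's rim (2 mm play, rim 4.5 mm above its ledge). Origin: centre of the underside, 34 mm above the table; +x along its long side and the caddy's, away from the robot. In its middle a grey bar pull along x, 70 long, 14 wide, bar at z = 18 to 30 mm. Caddy: 262 x 180 mm outside, walls 38.5 mm high, 232 x 150 mm clear inside
- mat: Fixed cork mat on the table, 272 x 190 x 4 mm, with a dark rectangular outline of the cover, centred. Origin: centre of its underside; +x along its long side. The cover may lie on it either end first.
- reamer: Stainless bead reamer, 45 g: hexagonal steel handle 62 mm long and 14 mm across flats, with black rings, brass collar, thin tapered point. Lies flat on the table; origin on the underside at the middle of the handle end; +x along the tool to its tip at 128 mm. Balance point about x = 34 mm: grip the handle there, across y.
- crimper: Aluminium lever-action bead crimper, 160 g, rigid, plier shape: two blue-sleeved handles 53 mm apart overall, a flat head block 24 mm wide (y), 14 mm high, x = 62 to 102 mm, short steel jaws. Lies flat on the table; origin on the underside at the middle of the handle end; +x along the tool to its tip at 128 mm. Balance point about x = 78 mm: grip the head block there, across y.
- scoop: Bead scoop, 70 g: dark wooden handle 64 mm long, 12 mm wide and 12 mm high, then a steel pan 62 x 40 mm with 10 mm sides. Lies flat on the table; origin on the underside at the middle of the handle end; +x along the tool to its tip at 128 mm. Balance point about x = 47 mm: grip the handle there, across y.
- reamer_pad: Cream felt pad 146 x 72 x 3 mm, fixed on the caddy floor, with the dark flat silhouette of the reamer (thin bar tapering to a point). Origin: centre of its underside, 5 mm above the table. +x: along the pad from the silhouette's handle end (x = -64 mm) to its tip (x = 64 mm), both on y = 0.
- crimper_pad: Cream felt pad 146 x 72 x 3 mm, fixed on the caddy floor, with the dark flat silhouette of the crimper (two spread handles and a blunt head). Origin: centre of its underside, 5 mm above the table. +x: along the pad from the silhouette's handle end (x = -64 mm) to its tip (x = 64 mm), both on y = 0.
- scoop_pad: Cream felt pad 146 x 72 x 3 mm, fixed on the caddy floor, with the dark flat silhouette of the scoop (narrow handle and a broad rectangular pan). Origin: centre of its underside, 5 mm above the table. +x: along the pad from the silhouette's handle end (x = -64 mm) to its tip (x = 64 mm), both on y = 0.

How it is judged:
By the outcome, as a careful person would: the job done as asked, in the order asked, and still so for the second after the job is handed in, with the robot touching nothing.
It also fails if it takes over 141 s, if anything falls off the work surface, if the arm or the gripper's body presses on something with over 40 N, if the wrist force passes 120 N, or if a joint passes its speed limit or range.

ROBOT

A 6-joint arm with a two-finger parallel gripper is mounted at the origin on the work surface. World frame = base frame: x ahead of the robot, y to its left, z up, the work surface at z = 0. Lengths are in m, angles in degrees, forces in N, time in s.
With the tool pointing down it reaches from about 0.4 to 0.825 m from the base axis. Payload 7 kg.
Tool frame: the origin (TCP) lies midway between the tips of the shut fingers; the grasp point (between the pads) lies 19 mm behind it (r.hold_point_z is the distance from the TCP to the grasp point, in m); x points along the fingers, y is the direction in which the jaws open and shut, and the axes are right-handed (so a half turn about x gives the same grasp; the last joint's range is limited). The gripper opens to 88 mm and grips with 3 to 60 N. Pads are 19 mm wide; open, the fingers measure 130 mm over their backs; the gripper's body (78 mm by 193 mm) begins 47 mm behind the grasp point.
Start: joints at [88.929, 20.546, 0.682, 0, -70.136, -16.507], TCP at [0.204, 0.643, 0.227] pointing down, gripper open.
Joint ranges: [-176.03, 176.03], [-82.01, 121.73], [-58.28, 71.71], [-173.87, 95.51], [-174.79, -0.11], [-173.66, 173.66]. Speed limits (degrees/s): [136.94, 136.94, 172.46, 180, 180, 180].

INTERFACE

Orientations are given as [roll, pitch, yaw] about the fixed x, y, z axes, in that order (R = Rz(yaw) Ry(pitch) Rx(roll)).
In Python, from plant import r, viewer, order gives the robot as it stands. The module is installed in compiled form; this text tells all that it offers.
- The arm moves only by the shell command python3 -m creep 'ROWS' [FORCE]. ROWS is JSON, a list of rows, each an object of numbers: "ax", "ay", "az": the turn, a rotation vector about the tool's x, y, z in degrees; "tx", "ty", "tz": the shift along the tool's x, y, z in m; "fingers": the finger opening in m, from 0 to 0.0876. A call has 1 to 5 rows; each row is the pose to reach, as a shift and turn from the pose commanded when the call began, along the tool's axes at that moment; what a row does not reach only later rows make up. A row lasts 1/10 s, in which the tool goes at most 50 mm and 8.59 degrees, less where a joint would pass 70% of its speed; a pose out of reach is approached as far as the arm can. A call with a gripper value outside its range is refused whole. The fingers move at their own pace and stop on an object; FORCE is the grip in N (left out, the last holds). Time passes only in rows, so rows that repeat a pose let the fingers close. It gives the time, the measured TCP pose, the force and the opening at its end, in the units of the state.
- r.get_state(): the state, without advancing time (a new reading comes with each control period).
- viewer.capture(name): name is "scene" or "side" or "wrist"; returns a dict with "pixels" (420x560x3 uint8, blue, green, red), "depth" (420x560 float32, m along the optical axis (not along the pixel's ray), 0 where there is no reading), "fx", "fy", "cx", "cy" (pixels), "rvec" (rotation vector, rad) and "tvec" (3), from world to camera coordinates, as OpenCV has them; the wrist camera has in their place "T_tool_cam" (4x4, takes a point from camera to tool coordinates, whose origin is the TCP and whose axes are the tool frame's). Camera axes: x right, y down, z forward; pixel columns grow to the right and rows downward; lengths in m; the calibration is good to about 2 mm. A picture is of the moment at which its call begins: read the wrist's pose just before it.
- order.close_job(): hands the job in, once; it reports no verdict.
The state is a dict: "time_s": time; "joints": joint angles; "qd": joint speeds; "joint_torque": joint torques, N m; "tcp_pos": TCP position; "eef_rot": TCP orientation; "contact_force": force on the tool from outside, world axes, zero at the start; "moment": the same for the moment, N m; "gripper_width": finger opening in m.
Only numpy, scipy, OpenCV 4.12 (cv2) and the standard library are available. Lean on these libraries where they do the work, as an engineer would, in place of code of your own. Each camera call takes 0.05 s, during which the arm holds its last target.

## Working session

There is one attempt and no reset: what is moved stays moved. The work goes in short steps, Python scripts to look and compute and a shell command to move; the robot and the scene stay as the last step left them, time stands still between calls to the robot, and variables do not carry over. Pictures are saved under pics/ and viewed, and the job is handed in when it is done.

```bash
mkdir -p pics; ls; python3 - <<'E'
from plant import r,viewer
import cv2,numpy as np,pickle
s=r.get_state();print(s)
for n in("scene","side","wrist"):
    c=viewer.capture(n);pickle.dump(c,open(f'pics/{n}0.pkl','wb'));cv2.imwrite(f'pics/{n}0.png',c['pixels'])
    print(n,{k:v for k,v in c.items() if k not in('pixels','depth')})
print(r.hold_point_z)
E
```

```text
pics
{'time_s': 0.0, 'joints': array([ 8.89291450e+01,  2.05918343e+01,  6.34544074e-01, -2.03082320e-02,
       -7.01348367e+01, -1.65072412e+01]), 'qd': array([-0.05425834,  0.04450649,  0.07411817,  0.01609036, -0.01604656,
        0.0764933 ]), 'joint_torque': array([ 6.83572307e-04, -5.82715702e+01,  2.93057334e+01,  6.99730799e+00,
        7.06884879e-03, -1.45002259e-04]), 'tcp_pos': array([0.20372688, 0.64302108, 0.22562343]), 'eef_rot': array([  94.80135359,   89.90591517, -102.78365889]), 'contact_force': array([ 0.7975575 , -0.78258119,  0.83038235]), 'moment': array([-0.02184147, -0.01526878,  0.0322499 ]), 'gripper_width': 0.08789648493588734}
scene {'fx': 428.816693175656, 'fy': 428.816693175656, 'cx': 280.24568823593444, 'cy': 207.0871344297853, 'rvec': array([ 2.16641894,  1.07172132, -0.43284089]), 'tvec': array([-0.28783354, -0.27598399,  1.19396159])}
side {'fx': 471.87446884678997, 'fy': 471.87446884678997, 'cx': 283.9476024798952, 'cy': 207.4895369248661, 'rvec': array([ 2.3265406 , -0.54006024,  0.21239125]), 'tvec': array([-0.46688686,  0.17277875,  0.84061473])}
wrist {'fx': 324.3011111236375, 'fy': 324.3011111236375, 'cx': 276.7664173013171, 'cy': 208.87197160718037, 'T_tool_cam': array([[-5.81158250e-04, -3.03199304e-01,  9.52926988e-01,
        -1.56927222e-01],
       [ 9.99999655e-01, -7.41002342e-04,  3.74096505e-04,
         1.42568320e-04],
       [ 5.92695330e-04,  9.52926877e-01,  3.03199630e-01,
        -8.23595463e-02],
       [ 0.00000000e+00,  0.00000000e+00,  0.00000000e+00,
         1.00000000e+00]])}
0.0188
```

View pics/scene0.png

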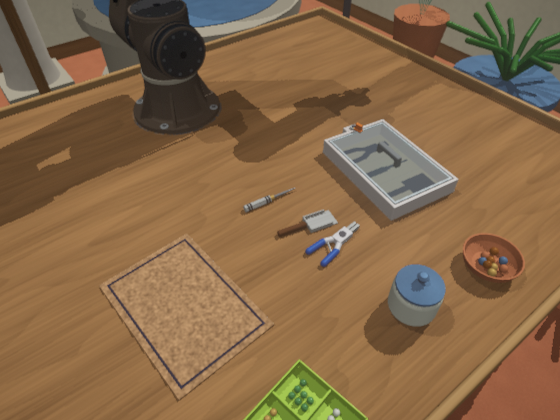

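View pics/side0.png

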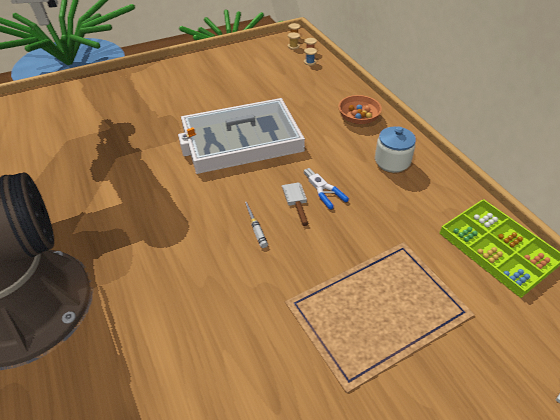

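View pics/wrist0.png

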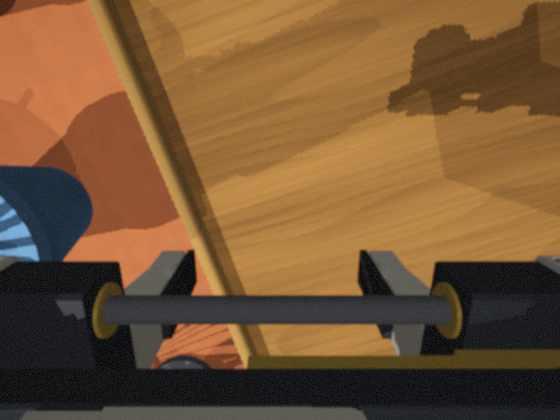

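The scene view shows the caddy (about 390,165) with the orange tab at (357,127), the reamer (268,199), scoop (308,223), crimper (333,243) and mat (187,310). The side view shows the same things: tab (190,132), pull (240,122), mat (380,315). The wrist view only shows empty table.

```bash
cat > h.py <<'E'
import numpy as np,cv2,pickle
from scipy.spatial.transform import Rotation as R
def cam(c,s=None):
    # returns camera center and R_world_cam
    if 'rvec' in c:
        Rm=cv2.Rodrigues(c['rvec'])[0]; return -Rm.T@c['tvec'],Rm.T
    T=np.eye(4);T[:3,:3]=R.from_euler('xyz',s['eef_rot'],degrees=True).as_matrix();T[:3,3]=s['tcp_pos']
    T=T@c['T_tool_cam'];return T[:3,3],T[:3,:3]
def ray(c,uv,z,s=None):
    o,Rw=cam(c,s);uv=np.atleast_2d(uv).astype(float)
    d=np.c_[(uv[:,0]-c['cx'])/c['fx'],(uv[:,1]-c['cy'])/c['fy'],np.ones(len(uv))]@Rw.T
    t=(z-o[2])/d[:,2];return o+d*t[:,None]
def proj(c,P,s=None):
    o,Rw=cam(c,s);p=(np.atleast_2d(P)-o)@Rw
    return np.c_[p[:,0]/p[:,2]*c['fx']+c['cx'],p[:,1]/p[:,2]*c['fy']+c['cy']]
def rect(c,x0,x1,y0,y1,z,mm=1.0,s=None):
    # top-down ortho view at plane z; image right=+x? : cols = y decreasing, rows = x decreasing
    n=int((x1-x0)*1000/mm);m=int((y1-y0)*1000/mm)
    X,Y=np.meshgrid(np.arange(n),np.arange(m),indexing='ij')
    P=np.c_[(x1-X.ravel()*mm/1000),(y1-Y.ravel()*mm/1000),np.full(X.size,z)]
    q=proj(c,P,s).astype(np.float32).reshape(n,m,2)
    return cv2.remap(c['pixels'],q[...,0],q[...,1],cv2.INTER_LINEAR)
def load(n):return pickle.load(open(f'pics/{n}.pkl','rb'))
E
python3 - <<'E'
from h import *
for n in('scene0','side0'):
    c=load(n);P=ray(c,[[0,0]],0);print(n,cam(c)[0])
c=load('scene0')
for nm,uv,z in[('tab',(357,127),.055),('pull',(391,155),.064),('reamer',(268,199),.007),('scoop',(308,223),.006),('crimper',(340,238),.01),('mat',(187,310),.004)]:print(nm,ray(c,uv,z).round(3))
c=load('side0')
for nm,uv,z in[('tab',(190,132),.055),('pull',(240,122),.064),('reamer',(257,228),.007),('mat',(380,315),.004)]:print(nm,ray(c,uv,z).round(3))
for n,f in (('scene0',2),('side0',2)):
    im=load(n)['pixels']
    cr=im[100:290,230:480] if n=='scene0' else im[85:265,165:365]
    cv2.imwrite(f'pics/{n}c.png',cv2.resize(cr,None,fx=3,fy=3,interpolation=cv2.INTER_CUBIC))
E
```

```text
scene0 [ 0.99191303 -0.39598518  0.66623108]
side0 [ 0.2209952  -0.6162989   0.72512464]
tab [[0.42  0.275 0.055]]
pull [[0.55  0.251 0.064]]
reamer [[ 0.449 -0.015  0.007]]
scoop [[0.556 0.01  0.006]]
crimper [[0.628 0.032 0.01 ]]
mat [[ 0.583 -0.287  0.004]]
tab [[0.412 0.276 0.055]]
pull [[0.527 0.249 0.064]]
reamer [[ 0.447 -0.025  0.007]]
mat [[ 0.558 -0.301  0.004]]
```

View pics/scene0c.png

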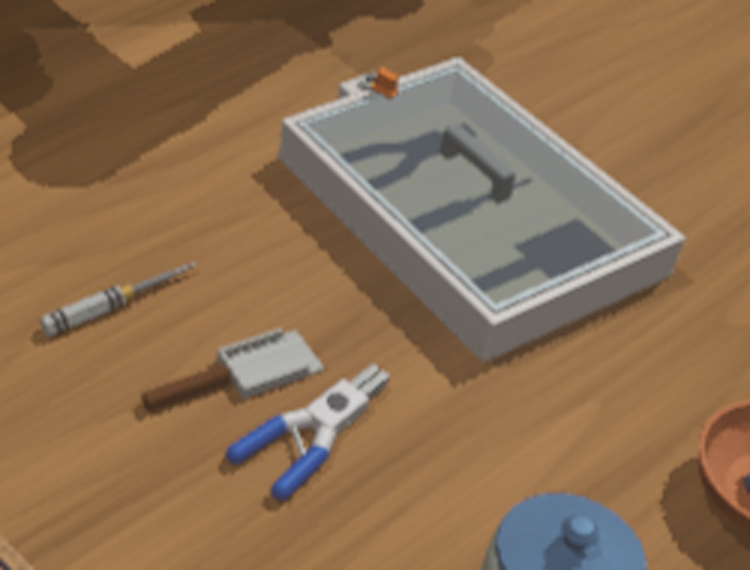

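View pics/side0c.png

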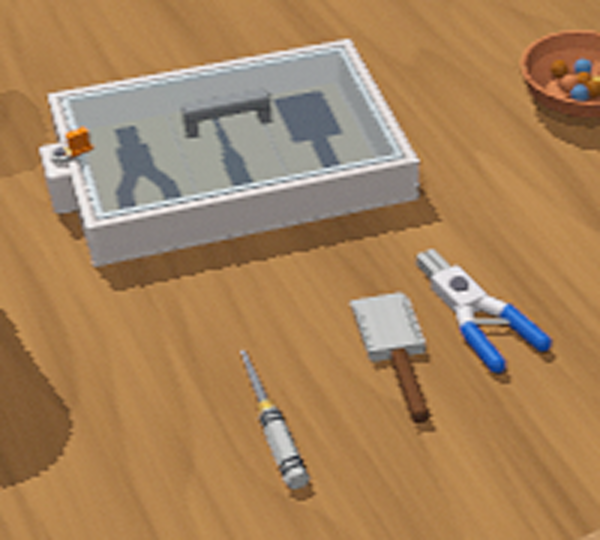

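```bash
python3 - <<'E'
from h import *
from plant import r
s=r.get_state();print(R.from_euler('xyz',s['eef_rot'],degrees=True).as_matrix().round(3))
c=load('scene0')
P=ray(c,np.array([[283,122],[460,58],[684,237],[492,318]])/3+[230,100],.0385);print(P.round(4));print(P.mean(0))
d=P[2]-P[1];print(np.hypot(*d[:2]),np.degrees(np.arctan2(d[1],d[0])));d=P[3]-P[0];print(np.hypot(*d[:2]),np.degrees(np.arctan2(d[1],d[0])))
c=load('side0')
P=ray(c,np.array([[93,226],[50,94],[350,40],[418,160]])/3+[165,85],.0385);print(P.round(4));print(P.mean(0))
d=P[2]-P[1];print(np.hypot(*d[:2]),np.degrees(np.arctan2(d[1],d[0])));d=P[3]-P[0];print(np.hypot(*d[:2]),np.degrees(np.arctan2(d[1],d[0])))
E
```

```text
[[-0.    -0.302 -0.953]
 [-0.001 -0.953  0.302]
 [-1.     0.001 -0.   ]]
[[0.3974 0.1916 0.0385]
 [0.4216 0.3697 0.0385]
 [0.6764 0.3322 0.0385]
 [0.6478 0.1597 0.0385]]
[0.53581726 0.26331016 0.0385    ]
0.25745875879594277 -8.36766091922938
0.25244862824850994 -7.247967482255204
[[0.3958 0.1928 0.0385]
 [0.418  0.3677 0.0385]
 [0.6743 0.3292 0.0385]
 [0.6492 0.1557 0.0385]]
[0.53431281 0.26133024 0.0385    ]
0.25921688672300747 -8.556794516087907
0.25602453881271836 -8.33185302945917
```

```bash
cat >> h.py <<'E'
def row(pos,zang,cur=None):
    """needed row from measured pose: TCP target pos, tool z axis angle (deg, world), tool x straight down"""
    from plant import r
    s=r.get_state();M=R.from_euler('xyz',s['eef_rot'],degrees=True).as_matrix()
    a=np.radians(zang);z=np.array([np.cos(a),np.sin(a),0]);x=np.array([0,0,-1.]);T=np.c_[x,np.cross(z,x),z]
    d=M.T@(np.array(pos)-s['tcp_pos']);w=np.degrees(R.from_matrix(M.T@T).as_rotvec())
    print('t',round(s['time_s'],2),'tcp',s['tcp_pos'].round(4),'zang',round(np.degrees(np.arctan2(M[1,2],M[0,2])),2),'F',s['contact_force'].round(1),'w',round(s['gripper_width'],4),'j',s['joints'].round(0))
    print('ROW t',d.round(4),'a',w.round(2))
E
python3 -c "
from h import *
row([.488,.268,.29],171.8)"
```

```text
t 0.15 tcp [0.2038 0.6431 0.2259] zang 162.42 F [-0.7 -0.6 -0.4] w 0.0876 j [ 89.  21.   1.  -0. -70. -17.]
ROW t [-0.0638  0.2718 -0.3843] a [-9.38 -0.   -0.07]
```

```bash
python3 -m creep '[{"tx":-0.02,"ty":0.026,"tz":-0.037,"ax":-1},{"tx":-0.03,"ty":0.052,"tz":-0.074,"ax":-2},{"tx":-0.04,"ty":0.08,"tz":-0.113,"ax":-3},{"tx":-0.05,"ty":0.108,"tz":-0.152,"ax":-4},{"tx":-0.06,"ty":0.136,"tz":-0.192,"ax":-5}]'; python3 -c "
from h import *
row([.488,.268,.29],171.8)"
```

```text
t 0.15 tcp [0.2038 0.6431 0.2259] zang 162.42 F [-0.7 -0.6 -0.4] w 0.0876 j [ 89.  21.   1.  -0. -70. -17.]
ROW t [-0.0638  0.2718 -0.3843] a [-9.38 -0.   -0.07]invalid input
```

```bash
python3 -m creep '[{"ax":-1,"ay":0,"az":0,"tx":-0.02,"ty":0.026,"tz":-0.037,"fingers":0.08},{"ax":-2,"ay":0,"az":0,"tx":-0.03,"ty":0.052,"tz":-0.074,"fingers":0.08},{"ax":-3,"ay":0,"az":0,"tx":-0.04,"ty":0.08,"tz":-0.113,"fingers":0.08},{"ax":-4,"ay":0,"az":0,"tx":-0.05,"ty":0.108,"tz":-0.152,"fingers":0.08},{"ax":-5,"ay":0,"az":0,"tx":-0.06,"ty":0.136,"tz":-0.192,"fingers":0.08}]'; python3 -c "
from h import *
row([.488,.268,.29],171.8)"
```

```text
time_s: 0.65
tcp_pos: [0.3464, 0.4541, 0.2868]
eef_rot: [63.0, 90.0, -129.5]
contact_force: [0.9, 0.4, -0.5]
gripper_width: 0.0798
t 0.65 tcp [0.3464 0.4541 0.2868] zang 167.49 F [ 0.9  0.4 -0.5] w 0.0798 j [ 72.   9.  -7.  -0. -74.   5.]
ROW t [-0.0031  0.151  -0.1785] a [-4.31  0.01 -0.01]
```

```bash
python3 -m creep '[{"ax":-4.3,"ay":0,"az":0,"tx":-0.003,"ty":0.151,"tz":-0.178,"fingers":0.08},{"ax":-4.3,"ay":0,"az":0,"tx":-0.003,"ty":0.151,"tz":-0.178,"fingers":0.08},{"ax":-4.3,"ay":0,"az":0,"tx":-0.003,"ty":0.151,"tz":-0.178,"fingers":0.03},{"ax":-4.3,"ay":0,"az":0,"tx":-0.003,"ty":0.151,"tz":-0.178,"fingers":0.03},{"ax":-4.3,"ay":0,"az":0,"tx":-0.003,"ty":0.151,"tz":-0.178,"fingers":0.03}]'; python3 - <<'E'
from h import *
from plant import r,viewer
row([.488,.268,.29],171.8)
s=r.get_state();c=viewer.capture('wrist');pickle.dump((s,c),open('pics/w1.pkl','wb'));cv2.imwrite('pics/w1.png',cv2.resize(c['pixels'],(800,600)))
c=viewer.capture('side');pickle.dump(c,open('pics/side1.pkl','wb'))
E
```

```text
time_s: 1.15
tcp_pos: [0.4878, 0.2671, 0.2897]
eef_rot: [107.8, 90.0, -80.5]
contact_force: [0.8, 0.5, 0.0]
gripper_width: 0.0616
t 1.15 tcp [0.4878 0.2671 0.2897] zang 171.65 F [0.8 0.5 0. ] w 0.0616 j [ 49.   7.  -9.   0. -74.  33.]
ROW t [-0.0003 -0.001  -0.0001] a [-0.15 -0.   -0.01]
```

View pics/w1.png

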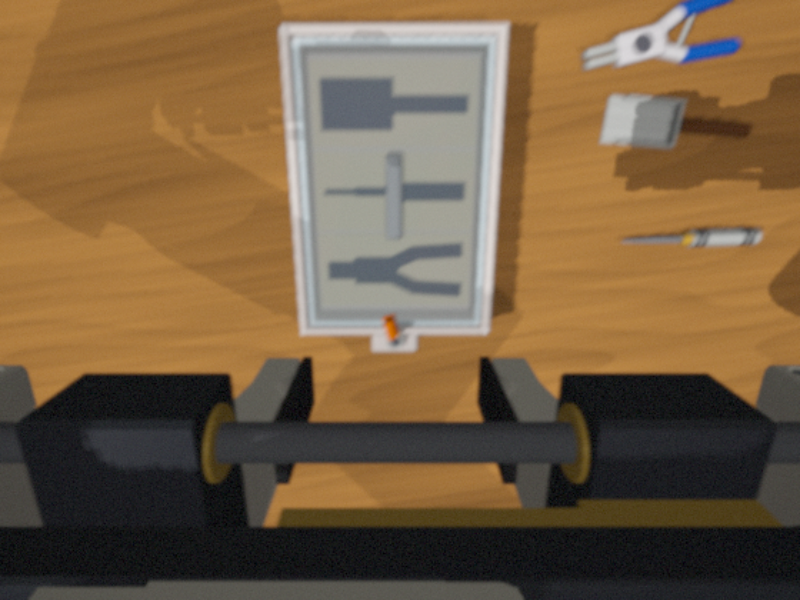

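The wrist view (scaled 800x600) shows the caddy upright, with its pull at (394,195), the tab at (391,328) pointing up and slightly left, and three silhouettes pointing left. The tools lie at right, all roughly pointing left. Next I'll measure them with masks.

```bash
cat > m1.py <<'E'
from h import *
s,c=pickle.load(open('pics/w1.pkl','rb'))
im=c['pixels'];hsv=cv2.cvtColor(im,cv2.COLOR_BGR2HSV);k=560/800
def roi(m,x0,y0,x1,y1):
    o=np.zeros_like(m);a=[int(v*k) for v in(x0,y0,x1,y1)];o[a[1]:a[3],a[0]:a[2]]=m[a[1]:a[3],a[0]:a[2]];return o
def big(m):
    n,l,st,ce=cv2.connectedComponentsWithStats(m.astype(np.uint8));i=1+np.argmax(st[1:,4]);return (l==i)
def axis(m,z,name,src=(c,s)):
    ys,xs=np.nonzero(m);P=ray(src[0],np.c_[xs,ys],z,src[1])[:,:2]
    (cx,cy),(w,h),a=cv2.minAreaRect((P*1000).astype(np.float32))
    ang=a if w>h else a+90
    u,S,vt=np.linalg.svd(P-P.mean(0),full_matrices=False)
    print(name,'n',len(P),'mean',P.mean(0).round(4),'rectC',round(cx/1000,4),round(cy/1000,4),'size',round(max(w,h),1),round(min(w,h),1),'rectang',round((ang+90)%180-90,1),'pca',round((np.degrees(np.arctan2(vt[0,1],vt[0,0]))+90)%180-90,1),'ext',(np.ptp((P-P.mean(0))@vt[0])*1000).round(1))
    return P
if __name__=='__main__':
    H,S,V=[hsv[...,i].astype(int) for i in range(3)]
    white=roi(((S<55)&(V>165)).astype(np.uint8),270,10,520,345)
    m=big(white);axis(m,.0385,'rim')
    org=roi(((H<14)&(S>200)&(V>150)).astype(np.uint8),370,300,410,345);axis(big(org),.0575,'tab')
    pull=roi(((V<165)&(V>125)&(S<40)).astype(np.uint8),380,145,408,245);axis(big(pull),.064,'pull')
    for n,b in(('scoop_s',(312,70,475,138)),('ream_s',(315,175,472,208)),('crimp_s',(320,237,468,302))):
        d=roi((V<120).astype(np.uint8),*b);axis(d>0,.008,n)
    vis=im.copy();vis[m]=(0,0,255);vis[big(org)]=(255,0,255);vis[big(pull)]=(0,255,255)
    for b in((312,70,475,138),(315,175,472,208),(320,237,468,302)):vis[roi((V<120).astype(np.uint8),*b)>0]=(0,255,0)
    cv2.imwrite('pics/w1m.png',cv2.resize(vis[0:260,180:380],(800,1040))[:, :][0:1040]); cv2.imwrite('pics/w1m.png',cv2.resize(vis[0:260,180:380],(460,598)))
E
python3 m1.py
```

```text
rim n 8534 mean [0.5567 0.2557] rectC 0.5305 0.2621 size 270.2 180.3 rectang -8.2 pca -8.8 ext 271.0
tab n 1 mean [0.4304 0.2826] rectC 0.4304 0.2826 size 0.0 0.0 rectang -90.0 pca 0.0 ext 0.0
pull n 1243 mean [0.5362 0.2619] rectC 0.5358 0.2618 size 78.1 21.5 rectang -8.4 pca -8.3 ext 78.1
scoop_s n 2119 mean [0.6112 0.2685] rectC 0.6088 0.2504 size 126.2 39.4 rectang 81.6 pca 81.6 ext 126.2
ream_s n 503 mean [0.5307 0.2358] rectC 0.5332 0.2603 size 123.1 14.2 rectang 81.6 pca 82.0 ext 123.0
crimp_s n 1306 mean [0.4606 0.2694] rectC 0.461 0.2715 size 126.1 48.6 rectang 81.6 pca 82.1 ext 126.3
```

View pics/w1m.png

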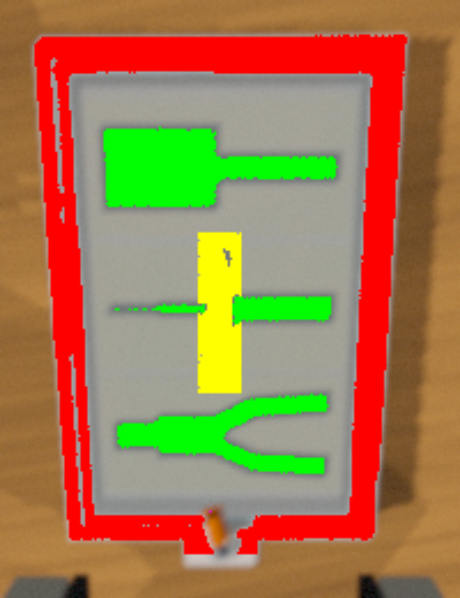

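```bash
python3 - <<'E'
from m1 import *
H,S,V=[hsv[...,i].astype(int) for i in range(3)]
print(hsv[222:240,266:282].tolist()[6])
o=roi(((H<16)&(S>130)).astype(np.uint8),370,305,410,350)
for y in range(215,245):print(y,''.join('#' if o[y,x] else '.' for x in range(260,290)))
m=o.copy();m[238:]=0
axis(big(m),.0575,'fin@top')
ys,xs=np.nonzero(big(m));print(ys.min(),ys.max())
cv2.imwrite('pics/tab.png',cv2.resize(im[205:260,250:300],(500,550),interpolation=cv2.INTER_NEAREST))
c2=load('side1');cv2.imwrite('pics/tabs.png',cv2.resize(c2['pixels'][110:165,165:235],(700,550),interpolation=cv2.INTER_NEAREST))
E
```

```text
[[0, 8, 169], [8, 35, 175], [8, 73, 186], [10, 109, 197], [12, 151, 206], [14, 204, 211], [16, 255, 210], [16, 255, 201], [15, 255, 187], [15, 255, 171], [11, 178, 153], [7, 120, 130], [8, 73, 122], [7, 38, 122], [7, 19, 121], [30, 11, 117]]
215 ..............................
216 ..............................
217 ..............................
218 ..............................
219 ..............................
220 ..............................
221 ..........#####...............
222 .........######...............
223 .........######...............
224 ..........######..............
225 ..........###.##..............
226 ..........#..###..............
227 ..........#..#.##.............
228 ..........##..###.............
229 ...........#...###............
230 ...........#...###............
231 ...........##..###............
232 ...........##..####...........
233 ............#....#............
234 ............##..##............
235 ............##.##.............
236 .............####.............
237 ..............##..............
238 ..............................
239 ..............................
240 ..............................
241 ..............................
242 ..............................
243 ..............................
244 ..............................
fin@top n 76 mean [0.4216 0.2809] rectC 0.4207 0.2809 size 22.9 8.6 rectang 8.6 pca 5.1 ext 22.9
221 237
```

View pics/tab.png

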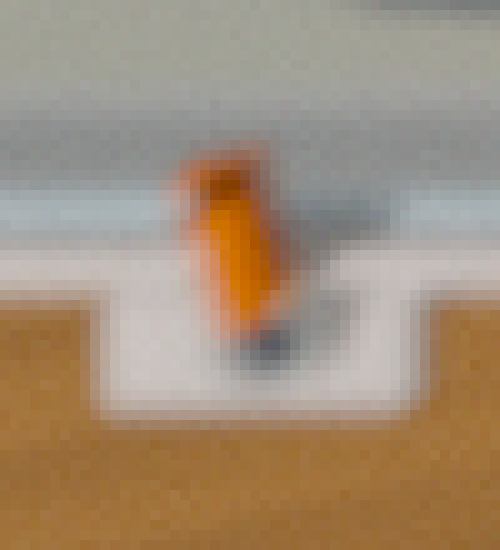

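View pics/tabs.png

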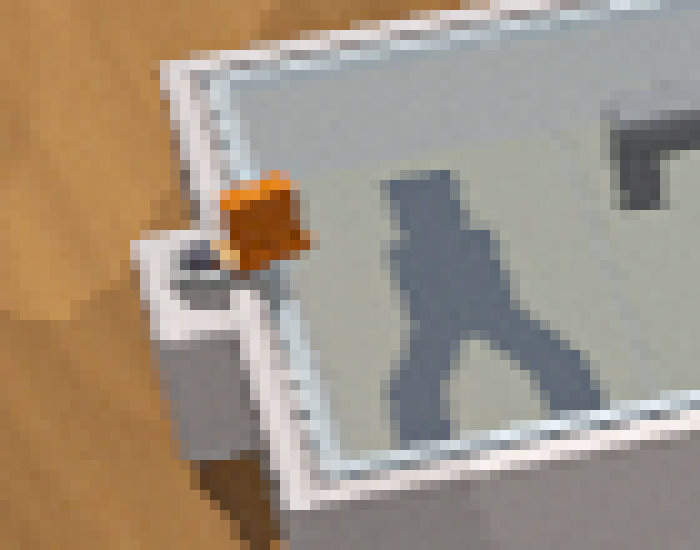

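```bash
python3 - <<'E'
from m1 import *
f=lambda x,y:(250+x/10-.5,205+y/10-.5)
A=ray(c,[f(225,200),f(262,315),f(245,258)],.0575,s);print(A.round(4));d=A[0]-A[1];print(np.hypot(*d[:2]),np.degrees(np.arctan2(d[1],d[0])))
p=ray(c,[f(268,347)],.0435,s);print('pin',p.round(4)); d=A[2]-p[0];print('pin->fin',np.hypot(*d[:2]),np.degrees(np.arctan2(d[1],d[0])))
# side view: fin top center ~ (258,185), pin ~(205,250)
c2=load('side1');g=lambda x,y:(165+x/10-.5,110+y/10-.5)
A=ray(c2,[g(262,190)],.0575);p=ray(c2,[g(205,252)],.0435);print(A,p)
E
```

```text
[[0.4268 0.2819 0.0575]
 [0.4105 0.2795 0.0575]
 [0.4186 0.2805 0.0575]]
0.01654103579892469 8.180217370792658
pin [[0.4    0.2803 0.0435]]
pin->fin 0.018557400016855248 0.7392930933194066
[[0.41672718 0.28458171 0.0575    ]] [[0.40121205 0.28638857 0.0435    ]]
```

```bash
python3 -c "
from h import *
row([.4165,.2815,.10],185)"
```

```text
t 1.25 tcp [0.4883 0.2665 0.2894] zang 171.49 F [ 0.1 -0.4  0.4] w 0.0535 j [ 49.   7.  -9.   0. -74.  33.]
ROW t [ 0.1894 -0.0044  0.0733] a [-1.351e+01  1.000e-02 -4.000e-02]
```

```bash
python3 -m creep '[{"ax":-5,"ay":0,"az":0,"tx":0.045,"ty":-0.001,"tz":0.018,"fingers":0.03},{"ax":-10,"ay":0,"az":0,"tx":0.09,"ty":-0.002,"tz":0.036,"fingers":0.03},{"ax":-13.5,"ay":0,"az":0,"tx":0.13,"ty":-0.0044,"tz":0.055,"fingers":0.03},{"ax":-13.5,"ay":0,"az":0,"tx":0.165,"ty":-0.0044,"tz":0.073,"fingers":0.03},{"ax":-13.5,"ay":0,"az":0,"tx":0.189,"ty":-0.0044,"tz":0.0733,"fingers":0.03}]' 10; python3 - <<'E'
from h import *
from plant import r,viewer
row([.4165,.2815,.046],185)
s=r.get_state();c=viewer.capture('wrist');pickle.dump((s,c),open('pics/w2.pkl','wb'));cv2.imwrite('pics/w2.png',c['pixels'])
c=viewer.capture('side');cv2.imwrite('pics/s2.png',cv2.resize(c['pixels'][70:190,120:280],(800,600)))
E
```

```text
time_s: 1.75
tcp_pos: [0.412, 0.2838, 0.0983]
eef_rot: [35.0, 89.8, -139.7]
contact_force: [0.6, 0.5, 0.7]
gripper_width: 0.0302
t 1.75 tcp [0.412  0.2838 0.0983] zang -174.72 F [0.6 0.5 0.7] w 0.0302 j [ 57.  12. -31.  -0. -48.  38.]
ROW t [ 0.0523  0.0026 -0.0043] a [ 0.28  0.13 -0.09]
```

View pics/w2.png

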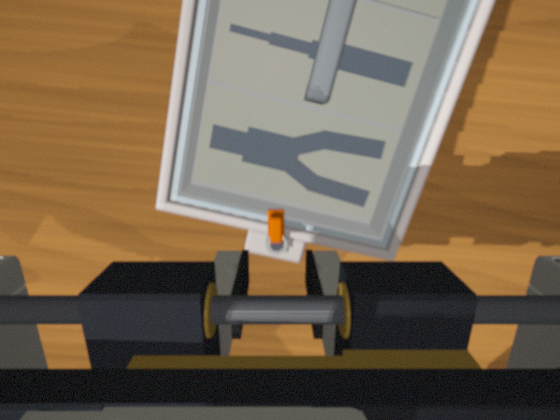

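View pics/s2.png

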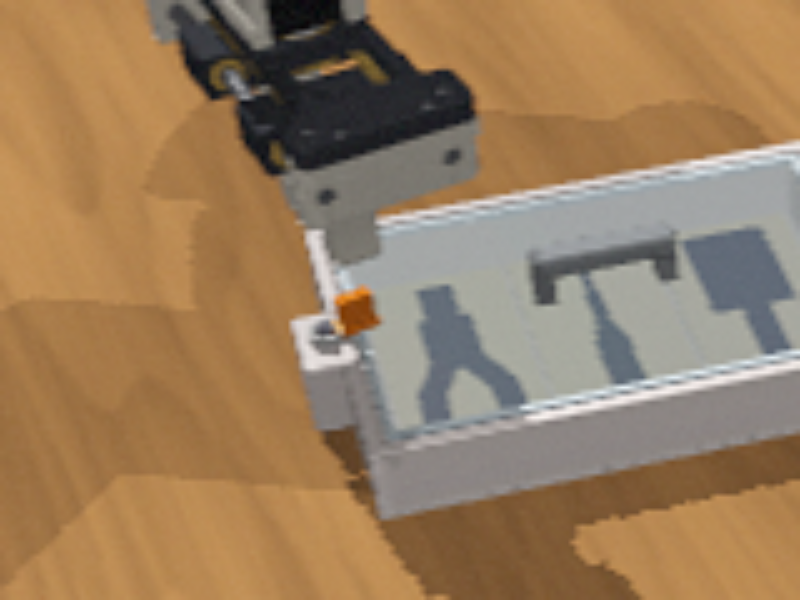

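```bash
python3 - <<'E'
from h import *
s,c=pickle.load(open('pics/w2.pkl','rb'))
im=c['pixels'];cv2.imwrite('pics/tab2.png',cv2.resize(im[195:260,245:310],(585,585),interpolation=cv2.INTER_NEAREST))
hsv=cv2.cvtColor(im,cv2.COLOR_BGR2HSV)
m=(hsv[...,1]>200)&(hsv[...,0]<18)&(hsv[...,2]>120);m[:200]=0;m[260:]=0;m[:,:255]=0;m[:,300:]=0
for y in range(205,250):
    x=np.nonzero(m[y])[0]
    if len(x):print(y,x.min(),x.max(),hsv[y,276])
E
```

```text
211 269 282 [ 15 238 162]
212 268 282 [ 14 255 142]
213 269 282 [ 14 255 121]
214 269 282 [ 13 233 116]
215 269 282 [ 16 255 115]
216 269 282 [ 14 255 127]
217 269 282 [ 15 255 153]
218 269 282 [ 15 255 181]
219 269 282 [ 16 255 201]
220 269 282 [ 16 255 211]
221 269 282 [ 16 255 217]
222 269 282 [ 17 255 219]
223 269 282 [ 16 255 219]
224 269 282 [ 17 255 218]
225 269 282 [ 17 255 220]
226 269 282 [ 17 255 219]
227 269 282 [ 17 255 217]
228 269 282 [ 17 255 218]
229 269 282 [ 16 255 218]
230 269 282 [ 17 255 219]
231 269 282 [ 16 255 217]
232 269 282 [ 17 255 217]
233 269 282 [ 16 255 218]
234 270 282 [ 17 255 218]
235 270 281 [ 16 255 215]
236 271 280 [ 16 255 216]
237 271 280 [ 16 255 216]
238 271 280 [ 16 255 215]
239 271 280 [ 16 255 214]
240 271 280 [ 16 255 212]
241 272 279 [ 14 210 202]
```

View pics/tab2.png

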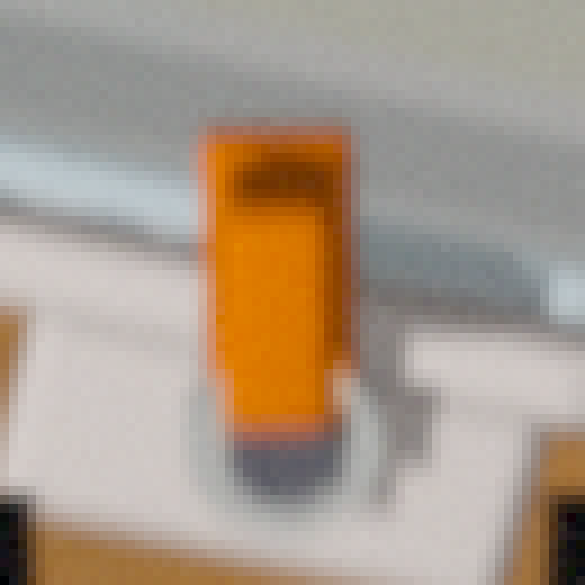

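```bash
python3 - <<'E'
from h import *
s,c=pickle.load(open('pics/w2.pkl','rb'))
A=ray(c,[[275.3,218],[275.3,241.8],[275.3,230]],.0575,s);print(A.round(4),np.linalg.norm(A[0]-A[1]))
f=A[2];a=np.radians(5.3);print('pin',f[:2]-.016*np.array([np.cos(a),np.sin(a)]))
row([f[0],f[1],.046],185.3)
E
```

```text
[[0.425  0.2857 0.0575]
 [0.4084 0.2842 0.0575]
 [0.4167 0.285  0.0575]] 0.01668167555671195
pin [0.40079681 0.28349408]
t 1.85 tcp [0.4126 0.2831 0.0976] zang -174.74 F [-0.7  0.4 -0.4] w 0.0298 j [ 57.  12. -31.  -0. -48.  38.]
ROW t [ 0.0516 -0.0017 -0.0045] a [-0.04  0.25 -0.25]
```

```bash
python3 -m creep '[{"ax":0,"ay":0,"az":0,"tx":0.02,"ty":-0.001,"tz":-0.0045,"fingers":0.03},{"ax":0,"ay":0,"az":0,"tx":0.04,"ty":-0.001,"tz":-0.0045,"fingers":0.03},{"ax":0,"ay":0,"az":0,"tx":0.051,"ty":-0.001,"tz":-0.0045,"fingers":0.03},{"ax":0,"ay":0,"az":0,"tx":0.051,"ty":-0.001,"tz":-0.0045,"fingers":0.006},{"ax":0,"ay":0,"az":0,"tx":0.051,"ty":-0.001,"tz":-0.0045,"fingers":0.006}]' 10;python3 -m creep '[{"ax":0,"ay":0,"az":0,"tx":0,"ty":0,"tz":0,"fingers":0.004},{"ax":0,"ay":0,"az":0,"tx":0,"ty":0,"tz":0,"fingers":0.004}]' 10
python3 -c "
from h import *
row([.4168,.285,.046],185)"
```

```text
time_s: 2.35
tcp_pos: [0.4197, 0.2865, 0.0505]
eef_rot: [-150.4, 90.0, 34.8]
contact_force: [1.1, 0.1, 0.3]
gripper_width: 0.0192
time_s: 2.55
tcp_pos: [0.4198, 0.2861, 0.0507]
eef_rot: [-165.0, 89.9, 20.2]
contact_force: [2.8, -3.9, 2.7]
gripper_width: 0.008
t 2.55 tcp [0.4198 0.2861 0.0507] zang -174.74 F [ 2.8 -3.9  2.7] w 0.008 j [ 56.  16. -33.   0. -41.  39.]
ROW t [0.0046 0.0008 0.0031] a [ 0.26 -0.08  0.02]
```

```bash
python3 -m creep '[{"ax":-7.7,"ay":0,"az":0,"tx":0.002,"ty":-0.0025,"tz":0.0002,"fingers":0.004},{"ax":-15.4,"ay":0,"az":0,"tx":0.002,"ty":-0.005,"tz":0.0007,"fingers":0.004},{"ax":-23.1,"ay":0,"az":0,"tx":0.002,"ty":-0.0075,"tz":0.0015,"fingers":0.004},{"ax":-30.8,"ay":0,"az":0,"tx":0.002,"ty":-0.0097,"tz":0.0027,"fingers":0.004},{"ax":-38.5,"ay":0,"az":0,"tx":0.002,"ty":-0.0118,"tz":0.0041,"fingers":0.004}]' 15;python3 -c "
from h import *
row([.4008,.2845,.046],0)"
```

```text
time_s: 3.05
tcp_pos: [0.4146, 0.2978, 0.0496]
eef_rot: [172.4, 89.9, 36.5]
contact_force: [-3.1, -2.7, 14.7]
gripper_width: 0.0077
t 3.05 tcp [0.4146 0.2978 0.0496] zang -135.93 F [-3.1 -2.7 14.7] w 0.0077 j [ 58.  16. -33.   0. -41.  76.]
ROW t [ 0.0035 -0.0001  0.0192] a [-1.3593e+02 -4.0000e-02 -1.4000e-01]
```

```bash
python3 -m creep '[{"ax":-7.7,"ay":0,"az":0,"tx":-0.002,"ty":-0.0025,"tz":0.0002,"fingers":0.004},{"ax":-15.4,"ay":0,"az":0,"tx":-0.002,"ty":-0.005,"tz":0.0007,"fingers":0.004},{"ax":-23.1,"ay":0,"az":0,"tx":-0.002,"ty":-0.0075,"tz":0.0015,"fingers":0.004},{"ax":-30.8,"ay":0,"az":0,"tx":-0.002,"ty":-0.0097,"tz":0.0027,"fingers":0.004},{"ax":-38.5,"ay":0,"az":0,"tx":-0.002,"ty":-0.0118,"tz":0.0041,"fingers":0.004}]' 15;python3 - <<'E'
from h import *
from plant import r,viewer
row([.4008,.2845,.046],0)
c=viewer.capture('side');cv2.imwrite('pics/s3.png',cv2.resize(c['pixels'][70:190,120:280],(800,600)))
E
```

```text
time_s: 3.55
tcp_pos: [0.4025, 0.3038, 0.0499]
eef_rot: [-169.2, 89.9, 93.3]
contact_force: [-4.1, 3.0, -0.1]
gripper_width: 0.0078
t 3.55 tcp [0.4025 0.3038 0.0499] zang -97.5 F [-4.1  3.  -0.1] w 0.0078 j [ 59.  16. -33.  -0. -41. 113.]
ROW t [0.0039 0.0008 0.0194] a [-9.75e+01 -8.00e-02 -6.00e-02]
```

View pics/s3.png

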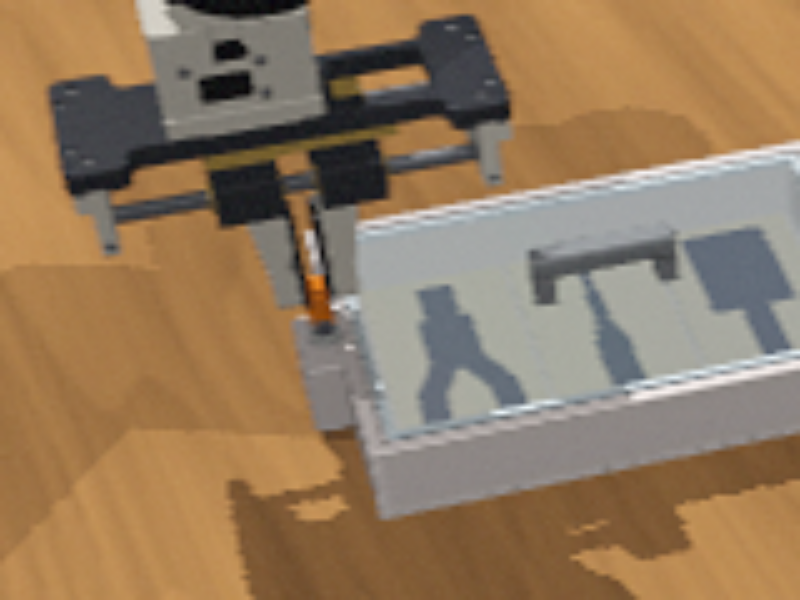

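The side view shows the tab between the fingers, now swung alongside the near rim. I'll release it and rise.

```bash
python3 -m creep '[{"ax":0,"ay":0,"az":0,"tx":0,"ty":0,"tz":0,"fingers":0.03},{"ax":0,"ay":0,"az":0,"tx":0,"ty":0,"tz":0,"fingers":0.03},{"ax":0,"ay":0,"az":0,"tx":-0.04,"ty":0,"tz":0,"fingers":0.03},{"ax":0,"ay":0,"az":0,"tx":-0.09,"ty":0,"tz":0,"fingers":0.04},{"ax":0,"ay":0,"az":0,"tx":-0.12,"ty":0,"tz":0,"fingers":0.05}]' 15;python3 -c "
from h import *
row([.475,.271,.18],171.65)"
```

```text
time_s: 4.1
tcp_pos: [0.4039, 0.3037, 0.1733]
eef_rot: [141.1, 89.8, 43.2]
contact_force: [0.5, 1.5, -0.1]
gripper_width: 0.0404
t 4.1 tcp [0.4039 0.3037 0.1733] zang -97.81 F [ 0.5  1.5 -0.1] w 0.0404 j [ 59.   7. -25.   0. -58. 113.]
ROW t [-0.0066  0.0749  0.0227] a [ 9.054e+01 -2.300e-01  3.000e-02]
```

```bash
python3 -m creep '[{"ax":8.5,"ay":0,"az":0,"tx":-0.007,"ty":0.015,"tz":0.004,"fingers":0.05},{"ax":17,"ay":0,"az":0,"tx":-0.007,"ty":0.03,"tz":0.009,"fingers":0.05},{"ax":25.5,"ay":0,"az":0,"tx":-0.007,"ty":0.045,"tz":0.014,"fingers":0.05},{"ax":34,"ay":0,"az":0,"tx":-0.007,"ty":0.06,"tz":0.018,"fingers":0.05},{"ax":42.5,"ay":0,"az":0,"tx":-0.007,"ty":0.075,"tz":0.0227,"fingers":0.05}]' 15;python3 -m creep '[{"ax":8.5,"ay":0,"az":0,"tx":0,"ty":0,"tz":0,"fingers":0.05},{"ax":17,"ay":0,"az":0,"tx":0,"ty":0,"tz":0,"fingers":0.05},{"ax":25.5,"ay":0,"az":0,"tx":0,"ty":0,"tz":0,"fingers":0.05},{"ax":34,"ay":0,"az":0,"tx":0,"ty":0,"tz":0,"fingers":0.05},{"ax":42.5,"ay":0,"az":0,"tx":0,"ty":0,"tz":0,"fingers":0.05}]';python3 -m creep '[{"ax":5.5,"ay":0,"az":0,"tx":0,"ty":0,"tz":0,"fingers":0.05},{"ax":5.5,"ay":0,"az":0,"tx":0,"ty":0,"tz":0,"fingers":0.05},{"ax":5.5,"ay":0,"az":0,"tx":0,"ty":0,"tz":0,"fingers":0.05}]'; python3 - <<'E'
from h import *
from plant import r,viewer
row([.536,.262,.18],171.65)
s=r.get_state();c=viewer.capture('wrist');pickle.dump((s,c),open('pics/w3.pkl','wb'));cv2.imwrite('pics/w3.png',c['pixels'])
E
```

```text
time_s: 4.6
tcp_pos: [0.4748, 0.27, 0.1769]
eef_rot: [176.8, 90.0, 36.1]
contact_force: [0.1, -0.1, 0.7]
gripper_width: 0.0499
time_s: 5.1
tcp_pos: [0.4743, 0.2702, 0.1768]
eef_rot: [-153.8, 90.0, 23.0]
contact_force: [-0.7, -0.6, -0.4]
gripper_width: 0.0498
time_s: 5.4
tcp_pos: [0.4742, 0.2703, 0.1767]
eef_rot: [-140.9, 90.0, 30.9]
contact_force: [-0.2, -0.3, 0.2]
gripper_width: 0.05
t 5.4 tcp [0.4742 0.2703 0.1767] zang 171.86 F [-0.2 -0.3  0.2] w 0.05 j [ 50.  11. -20.   0. -59.  32.]
ROW t [-0.0033 -0.0005 -0.0623] a [ 0.21 -0.01  0.01]
```

View pics/w3.png

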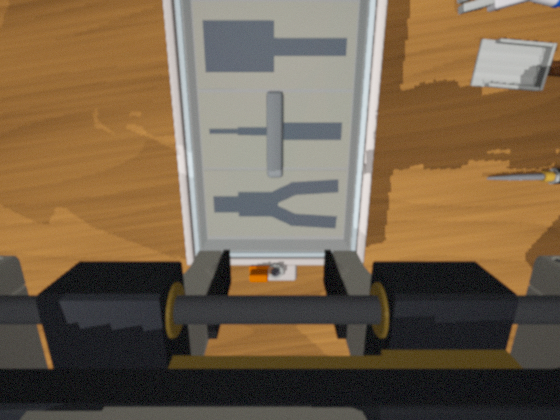

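The tab now points left along the near rim at (262,272). The pull runs from (275,92) to (275,177).

```bash
python3 - <<'E'
from h import *
import m1
s,c=pickle.load(open('pics/w3.pkl','rb'));im=c['pixels']
g=cv2.cvtColor(im,cv2.COLOR_BGR2GRAY)
print(g[115,255:295],g[150,255:295]);print(g[82:100,275],g[165:190,275])
hsv=cv2.cvtColor(im,cv2.COLOR_BGR2HSV);V=hsv[...,2].astype(int)
P=ray(c,[[274.8,92],[274.8,177],[275,134.5]],.064,s);print(P.round(4),np.linalg.norm(P[0]-P[1]))
for n,(x0,y0,x1,y1) in dict(scoop=(198,10,352,82),ream=(200,115,348,148),crimp=(205,172,345,235)).items():
    m=np.zeros(V.shape,bool);m[y0:y1,x0:x1]=V[y0:y1,x0:x1]<125;m1.axis(m,.008,n,(c,s))
E
```

```text
[166 166 166 166 165 165 165 166 166 166 161 148 142 139 137 139 138 138
 139 134 132 134 133 132 127 120 104  92 121 153 161 165 167 167 166 164
 165 167 166 164] [166 166 165 167 167 166 163 165 166 163 163 149 143 135 139 141 138 134
 136 135 133 132 128 133 126 119 100 102 131 155 163 164 166 164 165 164
 163 165 166 166]
[168 165 168 166 166 168 167 166 151 128 115 121 131 133 133 133 134 134] [133 134 133 133 140 141 152 154 154 152 148 147 146 157 162 165 166 165
 166 165 166 167 166 164 150]
[[0.566  0.2585 0.064 ]
 [0.499  0.2682 0.064 ]
 [0.5338 0.263  0.064 ]] 0.06770786083267706
scoop n 4616 mean [0.6095 0.2693] rectC 0.6066 0.2528 size 128.5 41.1 rectang 81.8 pca 81.4 ext 128.6
ream n 1330 mean [0.5303 0.2453] rectC 0.5314 0.2631 size 126.7 30.5 rectang -89.3 pca 82.0 ext 127.6
crimp n 2651 mean [0.4587 0.2703] rectC 0.4654 0.2709 size 130.2 54.6 rectang 73.3 pca 82.6 ext 128.2
```

```bash
python3 -c "
from h import *
row([.534,.264,.08],171.65)"; python3 -m creep '[{"ax":0,"ay":0,"az":0,"tx":0.03,"ty":-0.001,"tz":-0.03,"fingers":0.05},{"ax":0,"ay":0,"az":0,"tx":0.07,"ty":-0.0025,"tz":-0.0595,"fingers":0.05},{"ax":0,"ay":0,"az":0,"tx":0.0967,"ty":-0.0025,"tz":-0.0595,"fingers":0.04},{"ax":0,"ay":0,"az":0,"tx":0.0967,"ty":-0.0025,"tz":-0.0595,"fingers":0.04}]' 15; python3 -c "
from h import *
row([.534,.264,.045],171.65)"
```

```text
t 5.45 tcp [0.4742 0.2703 0.1767] zang 171.85 F [-0.4 -0.8 -0.1] w 0.0499 j [ 50.  11. -20.   0. -59.  32.]
ROW t [ 0.0967 -0.0022 -0.0601] a [ 0.2  -0.01  0.  ]
time_s: 5.85
tcp_pos: [0.5315, 0.2621, 0.0756]
eef_rot: [47.3, 89.5, -141.0]
contact_force: [-0.4, -0.3, -0.3]
gripper_width: 0.0419
t 5.85 tcp [0.5315 0.2621 0.0756] zang 171.71 F [-0.4 -0.3 -0.3] w 0.0419 j [ 45.  21. -20.  -0. -49.  37.]
ROW t [ 0.0305 -0.0024 -0.0023] a [ 0.06  0.31 -0.34]
```

```bash
python3 -m creep '[{"ax":0,"ay":0,"az":0,"tx":0.01,"ty":0,"tz":0,"fingers":0.04},{"ax":0,"ay":0,"az":0,"tx":0.01,"ty":0,"tz":0,"fingers":0.04}]' 15; python3 -c "
from h import *
row([.534,.264,.045],171.65)"
```

```text
time_s: 6.05
tcp_pos: [0.5332, 0.2646, 0.0703]
eef_rot: [-129.0, 90.0, 42.8]
contact_force: [-1.1, -0.7, 0.6]
gripper_width: 0.04
t 6.05 tcp [0.5332 0.2646 0.0703] zang 171.78 F [-1.1 -0.7  0.6] w 0.04 j [ 45.  21. -21.   0. -48.  37.]
ROW t [ 0.0253  0.0005 -0.0009] a [ 0.13 -0.02  0.02]
```

```bash
python3 -m creep '[{"ax":0,"ay":0,"az":0,"tx":0.015,"ty":0.0003,"tz":-0.0008,"fingers":0.04},{"ax":0,"ay":0,"az":0,"tx":0.0245,"ty":0.0003,"tz":-0.0008,"fingers":0.04},{"ax":0,"ay":0,"az":0,"tx":0.0245,"ty":0.0003,"tz":-0.0008,"fingers":0.03},{"ax":0,"ay":0,"az":0,"tx":0.0245,"ty":0.0003,"tz":-0.0008,"fingers":0.01},{"ax":0,"ay":0,"az":0,"tx":0.0245,"ty":0.0003,"tz":-0.0008,"fingers":0.01}]' 25;python3 -m creep '[{"ax":0,"ay":0,"az":0,"tx":0,"ty":0,"tz":0,"fingers":0.01},{"ax":0,"ay":0,"az":0,"tx":0,"ty":0,"tz":0,"fingers":0.01},{"ax":0,"ay":0,"az":0,"tx":0,"ty":0,"tz":0,"fingers":0.01}]' 30;  python3 -c "
from h import *
row([.534,.264,.045],171.65)"
```

```text
time_s: 6.55
tcp_pos: [0.5345, 0.2644, 0.0463]
eef_rot: [-135.3, 89.9, 36.4]
contact_force: [-0.3, -0.6, 0.5]
gripper_width: 0.0212
time_s: 6.85
tcp_pos: [0.5344, 0.2641, 0.0461]
eef_rot: [-142.2, 90.0, 29.5]
contact_force: [-1.9, -0.1, 5.1]
gripper_width: 0.0133
t 6.85 tcp [0.5344 0.2641 0.0461] zang 171.73 F [-1.9 -0.1  5.1] w 0.0133 j [ 45.  23. -22.   0. -45.  37.]
ROW t [0.0011 0.0001 0.0004] a [ 0.08 -0.04  0.03]
```

```bash
python3 -m creep '[{"ax":0,"ay":0,"az":0,"tx":-0.006,"ty":0,"tz":0,"fingers":0.01},{"ax":0,"ay":0,"az":0,"tx":-0.016,"ty":0,"tz":0,"fingers":0.01},{"ax":0,"ay":0,"az":0,"tx":-0.031,"ty":0,"tz":0,"fingers":0.01},{"ax":0,"ay":0,"az":0,"tx":-0.05,"ty":0,"tz":0,"fingers":0.01},{"ax":0,"ay":0,"az":0,"tx":-0.07,"ty":0,"tz":0,"fingers":0.01}]' 40;python3 -m creep '[{"ax":0,"ay":0,"az":0,"tx":-0.025,"ty":0,"tz":0,"fingers":0.01},{"ax":0,"ay":0,"az":0,"tx":-0.05,"ty":0,"tz":0,"fingers":0.01},{"ax":0,"ay":0,"az":0,"tx":-0.07,"ty":0,"tz":0,"fingers":0.01},{"ax":0,"ay":0,"az":0,"tx":-0.07,"ty":0,"tz":0,"fingers":0.01}]';  python3 - <<'E'
from h import *
from plant import r,viewer
row([.534,.264,.2],171.65)
for n in('scene','side'):
    c=viewer.capture(n);pickle.dump(c,open(f'pics/{n}4.pkl','wb'));cv2.imwrite(f'pics/{n}4.png',c['pixels'])
E
```

```text
time_s: 7.35
tcp_pos: [0.5339, 0.2637, 0.1163]
eef_rot: [42.4, 90.0, -145.9]
contact_force: [-0.0, -0.4, -2.3]
gripper_width: 0.0137
time_s: 7.75
tcp_pos: [0.5355, 0.2649, 0.1892]
eef_rot: [-134.0, 89.7, 37.7]
contact_force: [-0.2, 0.3, -1.6]
gripper_width: 0.0136
t 7.75 tcp [0.5355 0.2649 0.1892] zang 171.74 F [-0.2  0.3 -1.6] w 0.0136 j [ 45.  15. -13.   0. -62.  37.]
ROW t [-0.0108  0.0011  0.0013] a [ 0.09 -0.23  0.24]
```

View pics/side4.png

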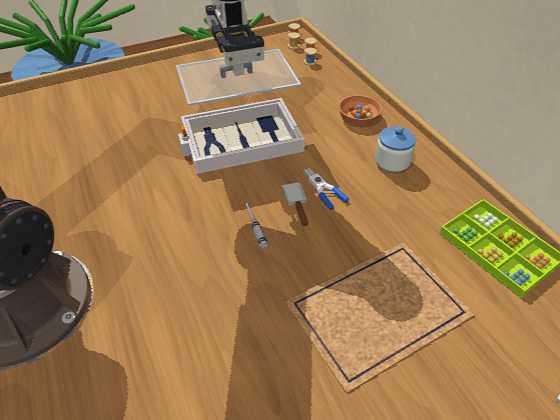

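View pics/scene4.png

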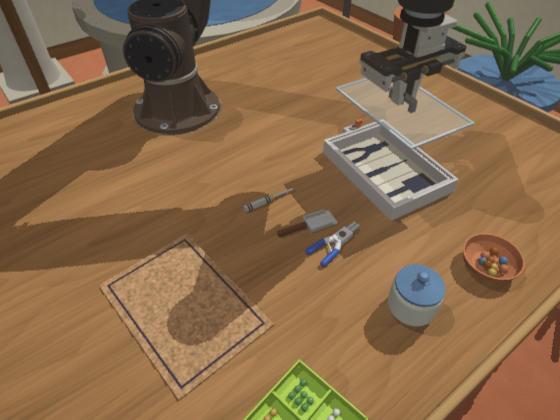

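The cover is lifted and level in both views. Next I'll find the mat outline in the earlier unshadowed views.

```bash
python3 - <<'E'
from h import *
for n,roi in(('scene0',(95,230,280,395)),('side0',(285,240,480,395))):
    c=load(n);im=c['pixels'].astype(int);x0,y0,x1,y1=roi
    V=im.max(2);m=np.zeros(V.shape,np.uint8);sub=im[y0:y1,x0:x1]
    m[y0:y1,x0:x1]=((sub[...,2]-sub[...,0]<32)&(sub.max(2)<130))
    nn,l,st,ce=cv2.connectedComponentsWithStats(m,connectivity=8);i=1+np.argmax(st[1:,4]);ys,xs=np.nonzero(l==i)
    P=ray(c,np.c_[xs,ys],.004)[:,:2]
    (cx,cy),(w,h),a=cv2.minAreaRect((P*1000).astype(np.float32));print(n,len(P),cx,cy,w,h,a)
    v=c['pixels'].copy();v[l==i]=(0,255,0);cv2.imwrite(f'pics/{n}mat.png',cv2.resize(v[y0:y1,x0:x1],None,fx=2.5,fy=2.5))
    if n=='scene0':big=cv2.resize(v[y0:y1,x0:x1],(390,390))
    else: cv2.imwrite('pics/mat.png',np.hstack([big,cv2.resize(v[y0:y1,x0:x1],(390,390))]))
E
```

```text
scene0 741 566.569091796875 -286.8260498046875 249.4758758544922 167.13487243652344 4.164555549621582
side0 865 564.6731567382812 -286.4307861328125 249.52755737304688 168.3001708984375 4.050764083862305
```

View pics/mat.png

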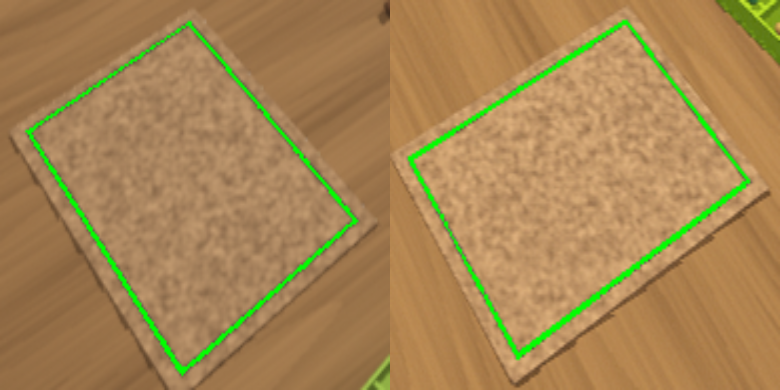

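```bash
python3 - <<'E'
from h import *
from plant import r,viewer
row([.5656,-.2866,.17],184.1)
s=r.get_state();c=viewer.capture('wrist');pickle.dump((s,c),open('pics/w4.pkl','wb'));cv2.imwrite('pics/w4.png',c['pixels'])
E
```

```text
t 7.85 tcp [0.5339 0.2639 0.1857] zang 171.71 F [-0.2  0.5 -2.1] w 0.0138 j [ 45.  15. -13.  -0. -62.  37.]
ROW t [ 0.0152  0.5402 -0.1108] a [-12.39  -0.02   0.06]
```

View pics/w4.png

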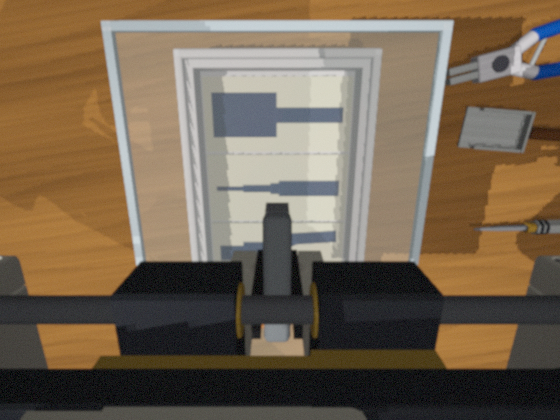

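```bash
python3 - <<'E'
from h import *
s,c=pickle.load(open('pics/w4.pkl','rb'));D=c['depth'];g=cv2.cvtColor(c['pixels'],cv2.COLOR_BGR2GRAY)
T=c['T_tool_cam']
def pt(u,v):
    z=D[int(v),int(u)];p=np.array([(u-c['cx'])/c['fx']*z,(v-c['cy'])/c['fy']*z,z,1]);return (T@p)[:3].round(4),z.round(4)
for uv in [(110,26),(278,26),(447,26),(125,120),(437,120),(135,200),(424,200),(277,230),(277,208),(160,60),(300,150)]:print(uv,pt(*uv))
print('left row',[(x,round(float(D[120,x]),3)) for x in range(100,150,4)])
print(g[15:40,278],g[120,105:135],g[120,425:450])
cv2.imwrite('pics/w4z.png',np.hstack([cv2.resize(c['pixels'][15:65,95:145],(390,390),interpolation=0),cv2.resize(c['pixels'][15:65,415:465],(390,390),interpolation=0)]))
E
```

```text
(110, 26) (array([ 0.0091, -0.0757, -0.1169]), np.float32(0.1476))
(278, 26) (array([ 0.0095,  0.0008, -0.117 ]), np.float32(0.1481))
(447, 26) (array([ 0.0086,  0.0776, -0.1168]), np.float32(0.1473))
(125, 120) (array([ 0.0103, -0.0753, -0.0756]), np.float32(0.1614))
(437, 120) (array([ 0.0088,  0.0793, -0.0755]), np.float32(0.16))
(135, 200) (array([ 0.0083, -0.0749, -0.0347]), np.float32(0.1718))
(424, 200) (array([ 0.009 ,  0.0786, -0.0344]), np.float32(0.1727))
(277, 230) (array([-0.0174,  0.0003, -0.0277]), np.float32(0.1495))
(277, 208) (array([-0.0023,  0.0003, -0.0336]), np.float32(0.1621))
(160, 60) (array([ 0.0091, -0.0545, -0.1028]), np.float32(0.152))
(300, 150) (array([ 0.0107,  0.0121, -0.0607]), np.float32(0.1663))
left row [(100, 0.333), (104, 0.332), (108, 0.333), (112, 0.332), (116, 0.16), (120, 0.16), (124, 0.161), (128, 0.161), (132, 0.159), (136, 0.16), (140, 0.161), (144, 0.161), (148, 0.16)]
[109 108 107 113 134 170 195 204 207 207 208 207 207 207 201 180 156 138
 142 145 145 147 147 146 147] [117 114 113 113 115 113 112 110 115 139 172 192 199 199 200 199 198 191
 170 140 127 130 138 148 151 153 150 150 150 149] [130 131 129 137 158 179 197 205 204 207 205 206 203 185 148 102  85  82
  77  79  82  81  83  78  81]
```

View pics/w4z.png

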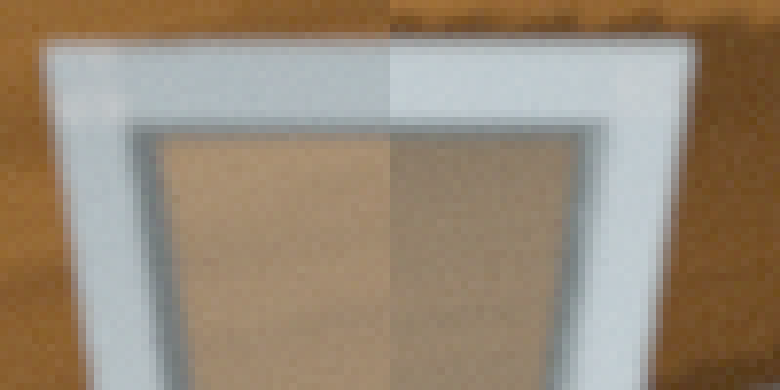

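```bash
python3 - <<'E'
from h import *
s,c=pickle.load(open('pics/w4.pkl','rb'));g=cv2.cvtColor(c['pixels'],cv2.COLOR_BGR2GRAY);T=c['T_tool_cam']
def tp(u,v,x=.009):
    d=T[:3,:3]@np.array([(u-c['cx'])/c['fx'],(v-c['cy'])/c['fy'],1]);return T[:3,3]+d*(x-T[0,3])/d[0]
L=tp(100.3,19.9);Rr=tp(453.2,19.9);print(L,Rr,(L+Rr)/2)
for v,lu,ru in((120,114.5,439),):
    print(tp(lu,v),tp(ru,v))
E
```

```text
[ 0.009      -0.07967679 -0.11938602] [ 0.009       0.08016353 -0.11931485] [ 0.009       0.00024337 -0.11935043]
[ 0.009      -0.0799121  -0.07563731] [ 0.009       0.08034598 -0.07553823]
```

```bash
python3 -m creep '[{"ax":-0.8,"ay":0,"az":0,"tx":0,"ty":0.02,"tz":-0.004,"fingers":0.01},{"ax":-1.6,"ay":0,"az":0,"tx":0,"ty":0.05,"tz":-0.01,"fingers":0.01},{"ax":-2.4,"ay":0,"az":0,"tx":0,"ty":0.085,"tz":-0.017,"fingers":0.01},{"ax":-3.2,"ay":0,"az":0,"tx":0,"ty":0.12,"tz":-0.024,"fingers":0.01},{"ax":-4,"ay":0,"az":0,"tx":0,"ty":0.155,"tz":-0.032,"fingers":0.01}]' 40;python3 -m creep '[{"ax":-0.8,"ay":0,"az":0,"tx":0,"ty":0.035,"tz":-0.006,"fingers":0.01},{"ax":-1.6,"ay":0,"az":0,"tx":0,"ty":0.07,"tz":-0.012,"fingers":0.01},{"ax":-2.4,"ay":0,"az":0,"tx":0,"ty":0.105,"tz":-0.016,"fingers":0.01},{"ax":-3.2,"ay":0,"az":0,"tx":0,"ty":0.14,"tz":-0.02,"fingers":0.01},{"ax":-4,"ay":0,"az":0,"tx":0,"ty":0.175,"tz":-0.024,"fingers":0.01}]'; python3 - <<'E'
from h import *
row([.567,-.2866,.15],184.1)
E
```

```text
time_s: 8.4
tcp_pos: [0.5425, 0.1044, 0.184]
eef_rot: [27.9, 89.9, -156.3]
contact_force: [1.5, 0.7, -2.5]
gripper_width: 0.0138
time_s: 8.9
tcp_pos: [0.5534, -0.0718, 0.184]
eef_rot: [5.1, 89.9, -175.1]
contact_force: [0.7, 0.4, -1.8]
gripper_width: 0.0135
t 8.9 tcp [ 0.5534 -0.0718  0.184 ] zang 179.75 F [ 0.7  0.4 -1.8] w 0.0135 j [ 13.  12. -18.  -0. -61.  77.]
ROW t [ 0.034   0.2147 -0.0146] a [-4.35  0.14 -0.01]
```

```bash
python3 -m creep '[{"ax":-1,"ay":0,"az":0,"tx":0,"ty":0.04,"tz":-0.003,"fingers":0.01},{"ax":-2,"ay":0,"az":0,"tx":0,"ty":0.085,"tz":-0.006,"fingers":0.01},{"ax":-3,"ay":0,"az":0,"tx":0,"ty":0.13,"tz":-0.009,"fingers":0.01},{"ax":-4,"ay":0,"az":0,"tx":0,"ty":0.175,"tz":-0.012,"fingers":0.01},{"ax":-4.4,"ay":0,"az":0,"tx":0.01,"ty":0.205,"tz":-0.0146,"fingers":0.01}]' 40;python3 -m creep '[{"ax":0,"ay":0,"az":0,"tx":0.02,"ty":0.01,"tz":0,"fingers":0.01},{"ax":0,"ay":0,"az":0,"tx":0.04,"ty":0.01,"tz":0,"fingers":0.01},{"ax":0,"ay":0,"az":0,"tx":0.05,"ty":0.01,"tz":0,"fingers":0.01},{"ax":0,"ay":0,"az":0,"tx":0.05,"ty":0.01,"tz":0,"fingers":0.01}]'; python3 - <<'E'
from h import *
from plant import r,viewer
row([.567,-.2866,.15],184.1)
s=r.get_state();c=viewer.capture('wrist');pickle.dump((s,c),open('pics/w5.pkl','wb'));cv2.imwrite('pics/w5.png',c['pixels'])
E
```

```text
time_s: 9.4
tcp_pos: [0.5677, -0.2783, 0.1749]
eef_rot: [54.9, 90.0, -121.0]
contact_force: [0.7, 0.4, -1.2]
gripper_width: 0.0132
time_s: 9.8
tcp_pos: [0.5671, -0.2849, 0.1227]
eef_rot: [-18.0, 89.7, 166.1]
contact_force: [-0.3, 0.2, -2.1]
gripper_width: 0.0132
t 9.8 tcp [ 0.5671 -0.2849  0.1227] zang -175.89 F [-0.3  0.2 -2.1] w 0.0132 j [ -9.  22. -12.  -0. -57. 103.]
ROW t [-0.0273  0.0016  0.0003] a [0.01 0.27 0.09]
```

View pics/w5.png

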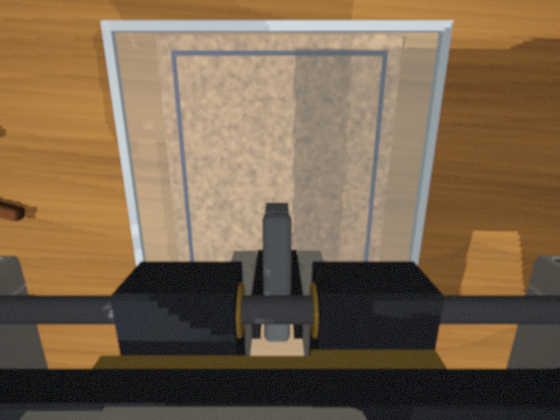

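```bash
cat > ol.py <<'E'
from h import *
import sys
s,c=pickle.load(open(sys.argv[1],'rb'));T=c['T_tool_cam'];im=c['pixels'].astype(int)
def tp(u,v,x):
    d=T[:3,:3]@np.array([(u-c['cx'])/c['fx'],(v-c['cy'])/c['fy'],1]);return T[:3,3]+d*(x-T[0,3])/d[0]
X=float(sys.argv[2])
d=im[...,2]-im[...,0]   # red-blue: low on blue outline
def mid(v,lo,lab,x):
    v=v.astype(float);th=(np.median(v)+v.min())/2;i=np.argmin(v);a=i
    w=np.clip(np.median(v)-v,0,None);sl=slice(max(0,i-4),i+5);return (w[sl]*np.arange(len(v))[sl]).sum()/w[sl].sum()+lo
L=[];Rr=[];F=[]
for y in range(80,240,10):
    xs=slice(160,215);u=mid(d[y,xs],160,'l',0);L.append(tp(u,y,X))
    u=mid(d[y,350:400],350,'r',0);Rr.append(tp(u,y,X))
for x in list(range(190,370,10)):
    v=mid(d[38:72,x],38,'f',0);F.append(tp(x,v,X))
L,Rr,F=map(np.array,(L,Rr,F))
med=lambda A,i,j:np.polyfit(A[:,j],A[:,i],1)
lf=med(L,1,2);rf=med(Rr,1,2);ff=med(F,2,1)
print('L y at z=-.06,slope',np.polyval(lf,-.06),lf[0],'R',np.polyval(rf,-.06),rf[0],'F z at y=0',ff[1],ff[0])
print('resid',(L[:,1]-np.polyval(lf,L[:,2])).round(4),(Rr[:,1]-np.polyval(rf,Rr[:,2])).round(4))
E
python3 ol.py pics/w5.pkl 0.1187
```

```text
L y at z=-.06,slope -0.07997407306650683 0.0019646950593354834 R 0.08382288542677997 -0.0010373873336129453 F z at y=0 -0.12133828151016039 0.0008238809039298028
resid [ 0.0001  0.      0.      0.0001 -0.     -0.0002 -0.      0.      0.
 -0.0001  0.0001 -0.0001 -0.     -0.0001  0.0001  0.0001] [ 0.     -0.     -0.0002 -0.      0.0001  0.      0.0001  0.      0.0001
 -0.0001  0.0001 -0.     -0.0003  0.0001  0.0001 -0.    ]
```

```bash
python3 -m creep '[{"ax":0,"ay":0,"az":0,"tx":0.025,"ty":0.0016,"tz":0,"fingers":0.01},{"ax":0,"ay":0,"az":0,"tx":0.05,"ty":0.0016,"tz":0,"fingers":0.01},{"ax":0,"ay":0,"az":0,"tx":0.07,"ty":0.0016,"tz":0,"fingers":0.01},{"ax":0,"ay":0,"az":0,"tx":0.082,"ty":0.0016,"tz":0,"fingers":0.01},{"ax":0,"ay":0,"az":0,"tx":0.082,"ty":0.0016,"tz":0,"fingers":0.01}]' 40;python3 -m creep '[{"ax":0,"ay":0,"az":0,"tx":0,"ty":0,"tz":0,"fingers":0.01},{"ax":0,"ay":0,"az":0,"tx":0,"ty":0,"tz":0,"fingers":0.01}]'; python3 - <<'E'
from h import *
from plant import r,viewer
row([.567,-.2866,.016],184.1)
s=r.get_state();c=viewer.capture('wrist');pickle.dump((s,c),open('pics/w6.pkl','wb'));cv2.imwrite('pics/w6.png',c['pixels'])
E
```

```text
time_s: 10.35
tcp_pos: [0.5684, -0.2865, 0.0425]
eef_rot: [-15.6, 89.9, 168.5]
contact_force: [0.4, -0.3, -2.5]
gripper_width: 0.0139
time_s: 10.55
tcp_pos: [0.5699, -0.2872, 0.0449]
eef_rot: [159.2, 89.9, -16.6]
contact_force: [0.6, -0.1, -1.5]
gripper_width: 0.0138
t 10.55 tcp [ 0.5699 -0.2872  0.0449] zang -175.85 F [ 0.6 -0.1 -1.5] w 0.0138 j [ -9.  26. -16.   0. -47. 103.]
ROW t [ 0.0289 -0.0008  0.0029] a [ 0.05 -0.13 -0.05]
```

View pics/w6.png

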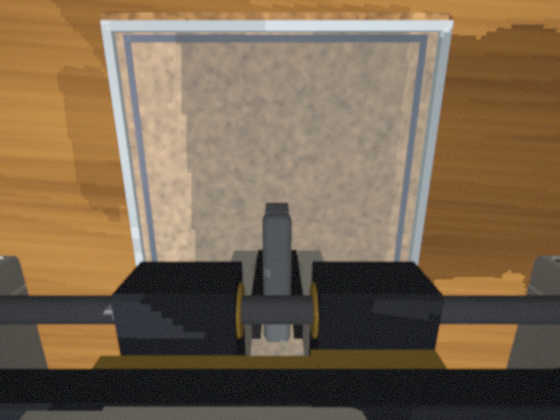

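```bash
sed -i 's/slice(160,215);u=mid(d\[y,xs\],160/slice(int(122+(y-80)*.13),int(122+(y-80)*.13)+24);u=mid(d[y,xs],xs.start/; s/u=mid(d\[y,350:400\],350/a=int(402-(y-80)*.13);u=mid(d[y,a:a+22],a/; s/d\[38:72,x\],38/d[33:50,x],33/' ol.py; python3 ol.py pics/w6.pkl 0.041
```

```text
L y at z=-.06,slope -0.08240325108964167 -0.0015740241223458418 R 0.08074394620543149 0.00015035220153960944 F z at y=0 -0.11761983996996332 -4.585622651090792e-05
resid [ 0.     -0.0001 -0.0001 -0.      0.0001  0.0002  0.0001 -0.     -0.
 -0.0001 -0.     -0.     -0.      0.      0.0001 -0.    ] [-0.     -0.     -0.      0.     -0.0001  0.0001  0.0001  0.     -0.
 -0.      0.0001  0.     -0.0001  0.     -0.0001  0.0001]
```

```bash
python3 -m creep '[{"ax":0,"ay":0,"az":0,"tx":0.006,"ty":-0.001,"tz":0.0033,"fingers":0.01},{"ax":0,"ay":0,"az":0,"tx":0.012,"ty":-0.001,"tz":0.0033,"fingers":0.01},{"ax":0,"ay":0,"az":0,"tx":0.018,"ty":-0.001,"tz":0.0033,"fingers":0.01},{"ax":0,"ay":0,"az":0,"tx":0.022,"ty":-0.001,"tz":0.0033,"fingers":0.01},{"ax":0,"ay":0,"az":0,"tx":0.022,"ty":-0.001,"tz":0.0033,"fingers":0.01}]' 40;python3 -m creep '[{"ax":0,"ay":0,"az":0,"tx":0,"ty":0,"tz":0,"fingers":0.01},{"ax":0,"ay":0,"az":0,"tx":0,"ty":0,"tz":0,"fingers":0.01}]'; python3 - <<'E'
from h import *
from plant import r,viewer
row([.567,-.2866,.016],184.1)
s=r.get_state();c=viewer.capture('wrist');pickle.dump((s,c),open('pics/w7.pkl','wb'));cv2.imwrite('pics/w7.png',c['pixels'])
E
```

```text
time_s: 11.1
tcp_pos: [0.5648, -0.2861, 0.0203]
eef_rot: [-16.0, 89.9, 168.1]
contact_force: [0.6, -0.4, -2.3]
gripper_width: 0.0136
time_s: 11.3
tcp_pos: [0.5656, -0.2863, 0.0215]
eef_rot: [142.2, 90.0, -33.7]
contact_force: [-0.2, -0.1, -1.1]
gripper_width: 0.0133
t 11.3 tcp [ 0.5656 -0.2863  0.0215] zang -175.87 F [-0.2 -0.1 -1.1] w 0.0133 j [ -9.  28. -18.   0. -44. 103.]
ROW t [ 0.0055  0.0004 -0.0014] a [ 0.03 -0.01 -0.01]
```

View pics/w7.png

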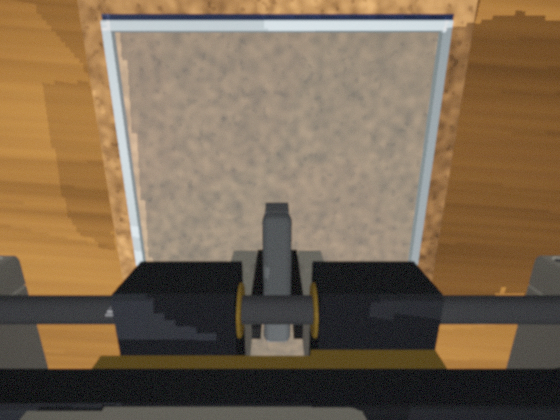

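```bash
python3 - <<'E'
from h import *
s,c=pickle.load(open('pics/w7.pkl','rb'));T=c['T_tool_cam'];im=c['pixels'].astype(int)
def tp(u,v,x):
    d=T[:3,:3]@np.array([(u-c['cx'])/c['fx'],(v-c['cy'])/c['fy'],1]);return T[:3,3]+d*(x-T[0,3])/d[0]
for x in(140,200,277,350,420):print(x,im[8:26,x].sum(1)//3)
for v in (14,16,18):print(tp(277,v,.0175))
cv2.imwrite('pics/w7z.png',np.hstack([cv2.resize(c['pixels'][5:45,90:130],(390,390),interpolation=0),cv2.resize(c['pixels'][5:45,430:470],(390,390),interpolation=0)]))
E
```

```text
140 [118 113 112 113 107 100  79  74  66  62  68 110 162 192 202 207 205 208]
200 [135 139 141 145 140 127 100  63  63  50  62 107 162 189 201 204 203 205]
277 [163 163 165 166 161 145 111  81  62  61  68 119 176 210 223 223 224 226]
350 [144 141 140 139 132 117  95  68  58  52  66 117 175 208 220 222 223 222]
420 [140 137 134 136 132 117  89  66  57  52  59 112 172 203 217 218 219 219]
[ 0.0175      0.00028448 -0.1236804 ]
[ 0.0175      0.00028416 -0.12284426]
[ 0.0175      0.00028385 -0.12200536]
```

View pics/w7z.png

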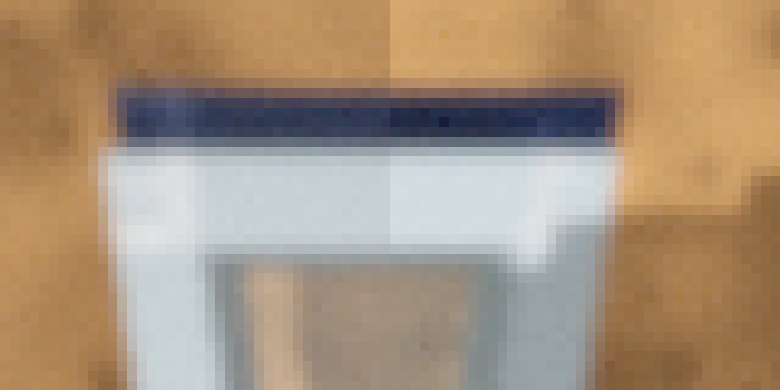

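```bash
python3 -m creep '[{"ax":0,"ay":0,"az":0,"tx":0.001,"ty":0.0002,"tz":-0.0015,"fingers":0.01},{"ax":0,"ay":0,"az":0,"tx":0.003,"ty":0.0002,"tz":-0.0015,"fingers":0.01},{"ax":0,"ay":0,"az":0,"tx":0.004,"ty":0.0002,"tz":-0.0015,"fingers":0.01},{"ax":0,"ay":0,"az":0,"tx":0.005,"ty":0.0002,"tz":-0.0015,"fingers":0.01},{"ax":0,"ay":0,"az":0,"tx":0.005,"ty":0.0002,"tz":-0.0015,"fingers":0.01}]' 40; python3 - <<'E'
from h import *
from plant import r,viewer
row([.567,-.2866,.016],184.1)
s=r.get_state();c=viewer.capture('wrist');pickle.dump((s,c),open('pics/w8.pkl','wb'));cv2.imwrite('pics/w8z.png',np.hstack([cv2.resize(c['pixels'][5:45,90:130],(390,390),interpolation=0),cv2.resize(c['pixels'][5:45,430:470],(390,390),interpolation=0)]))
E
```

```text
time_s: 11.85
tcp_pos: [0.5669, -0.2863, 0.0162]
eef_rot: [-15.2, 90.0, 168.9]
contact_force: [-0.6, -0.2, -1.7]
gripper_width: 0.0135
t 11.85 tcp [ 0.5669 -0.2863  0.0162] zang -175.88 F [-0.6 -0.2 -1.7] w 0.0135 j [ -9.  28. -18.  -0. -44. 103.]
ROW t [ 0.0002  0.0003 -0.0001] a [0.02 0.01 0.  ]
```

View pics/w8z.png

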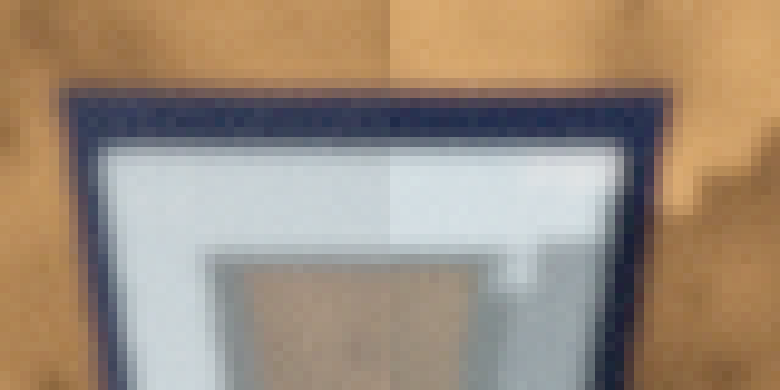

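The cover sits evenly inside the outline on all the visible sides. It isn't in contact yet, so I'll lower it in small steps.

```bash
python3 -m creep '[{"ax":0,"ay":0,"az":0,"tx":0.0008,"ty":0,"tz":0,"fingers":0.01},{"ax":0,"ay":0,"az":0,"tx":0.0015,"ty":0,"tz":0,"fingers":0.01},{"ax":0,"ay":0,"az":0,"tx":0.0015,"ty":0,"tz":0,"fingers":0.01}]' 40; 
```

```text
time_s: 12.2
tcp_pos: [0.567, -0.2864, 0.0161]
eef_rot: [140.5, 90.0, -35.4]
contact_force: [-3.4, 2.4, 7.8]
gripper_width: 0.0135
```

```bash
python3 -m creep '[{"ax":0,"ay":0,"az":0,"tx":-0.0008,"ty":0,"tz":0,"fingers":0.01},{"ax":0,"ay":0,"az":0,"tx":-0.0008,"ty":0,"tz":0,"fingers":0.04},{"ax":0,"ay":0,"az":0,"tx":-0.0008,"ty":0,"tz":0,"fingers":0.04},{"ax":0,"ay":0,"az":0,"tx":-0.0008,"ty":0,"tz":0,"fingers":0.04},{"ax":0,"ay":0,"az":0,"tx":-0.0008,"ty":0,"tz":0,"fingers":0.04}]' 40; python3 -m creep '[{"ax":0,"ay":0,"az":0,"tx":-0.02,"ty":0,"tz":0,"fingers":0.04},{"ax":0,"ay":0,"az":0,"tx":-0.06,"ty":0,"tz":0,"fingers":0.05},{"ax":0,"ay":0,"az":0,"tx":-0.11,"ty":0,"tz":0,"fingers":0.05},{"ax":0,"ay":0,"az":0,"tx":-0.16,"ty":0,"tz":0,"fingers":0.05},{"ax":0,"ay":0,"az":0,"tx":-0.2,"ty":0,"tz":0,"fingers":0.05}]'; python3 - <<'E'
from h import *
from plant import r,viewer
row([.45,.04,.22],180)
s=r.get_state();c=viewer.capture('wrist');cv2.imwrite('pics/w9.png',c['pixels'])
E
```

```text
time_s: 12.7
tcp_pos: [0.567, -0.2864, 0.0156]
eef_rot: [89.7, 90.0, -86.2]
contact_force: [-0.4, -0.2, -0.6]
gripper_width: 0.038
time_s: 13.2
tcp_pos: [0.5673, -0.2866, 0.2191]
eef_rot: [154.5, 89.9, -21.4]
contact_force: [0.8, -0.0, 0.3]
gripper_width: 0.0499
t 13.2 tcp [ 0.5673 -0.2866  0.2191] zang -175.86 F [ 0.8 -0.   0.3] w 0.0499 j [ -9.  17.  -5.   0. -67. 103.]
ROW t [-0.0015 -0.3342  0.0934] a [ 4.14 -0.13 -0.06]
```

View pics/w9.png

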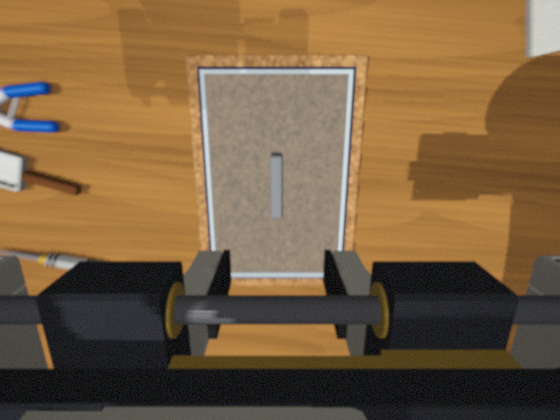

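The view shows the cover lying squarely inside the outline on the mat, with the pull at (276,185). Now the tools.

```bash
python3 -m creep '[{"ax":1,"ay":0,"az":0,"tx":-0.012,"ty":-0.045,"tz":0.01,"fingers":0.05},{"ax":2,"ay":0,"az":0,"tx":-0.024,"ty":-0.09,"tz":0.02,"fingers":0.05},{"ax":3,"ay":0,"az":0,"tx":-0.036,"ty":-0.135,"tz":0.03,"fingers":0.05},{"ax":4,"ay":0,"az":0,"tx":-0.048,"ty":-0.18,"tz":0.038,"fingers":0.05},{"ax":4,"ay":0,"az":0,"tx":-0.06,"ty":-0.225,"tz":0.043,"fingers":0.05}]';python3 -m creep '[{"ax":0,"ay":0,"az":0,"tx":0,"ty":-0.045,"tz":0.0,"fingers":0.05},{"ax":0,"ay":0,"az":0,"tx":0,"ty":-0.09,"tz":0.0,"fingers":0.05},{"ax":0,"ay":0,"az":0,"tx":0,"ty":-0.09,"tz":0.0,"fingers":0.05},{"ax":0,"ay":0,"az":0,"tx":0,"ty":-0.09,"tz":0.0,"fingers":0.05}]'; python3 - <<'E'
from h import *
from plant import r,viewer
row([.5,.03,.28],180)
s=r.get_state();c=viewer.capture('wrist');pickle.dump((s,c),open('pics/w10.pkl','wb'));cv2.imwrite('pics/w10.png',c['pixels'])
E
```

```text
time_s: 13.75
tcp_pos: [0.5069, -0.0636, 0.2761]
eef_rot: [-155.4, 90.0, 24.7]
contact_force: [1.8, 0.5, 0.7]
gripper_width: 0.05
time_s: 14.15
tcp_pos: [0.5075, 0.0261, 0.2755]
eef_rot: [9.0, 90.0, -170.7]
contact_force: [0.1, -0.1, 0.3]
gripper_width: 0.0503
t 14.15 tcp [0.5075 0.0261 0.2755] zang -179.72 F [ 0.1 -0.1  0.3] w 0.0503 j [ 25.   3. -15.  -0. -72.  65.]
ROW t [-0.0045 -0.004   0.0075] a [ 0.28  0.01 -0.  ]
```

View pics/w10.png

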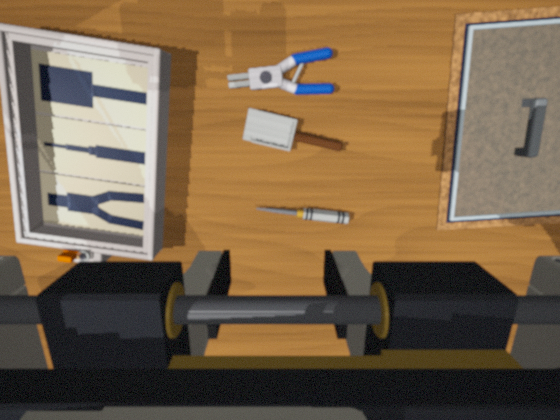

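```bash
python3 - <<'E'
from h import *
import m1
s,c=pickle.load(open('pics/w10.pkl','rb'));im=c['pixels']
hsv=cv2.cvtColor(im,cv2.COLOR_BGR2HSV)
crop=im[40:230,220:360];cv2.imwrite('pics/w10z.png',cv2.resize(crop,None,fx=4.2,fy=3.15,interpolation=cv2.INTER_CUBIC))
def reg(m,x0,y0,x1,y1):
    o=np.zeros(m.shape,bool);o[y0:y1,x0:x1]=m[y0:y1,x0:x1];return o
S=hsv[...,1].astype(int);V=hsv[...,2].astype(int);H=hsv[...,0].astype(int)
m1.axis(reg((S<95)|(V<70),250,200,356,226),.007,'reamer',(c,s))
m1.axis(reg(S<95,240,104,300,152),.008,'pan',(c,s))
m1.axis(reg((V<118),296,128,346,152),.010,'scoophandle',(c,s))
m1.axis(reg(((H>95)&(H<130)&(S>120)),280,40,340,70),.008,'blue1',(c,s))
m1.axis(reg(((H>95)&(H<130)&(S>120)),280,80,340,100),.008,'blue2',(c,s))
m1.axis(reg((S<95),225,62,287,95),.012,'head',(c,s))
E
```

```text
reamer n 736 mean [ 0.4465 -0.0265] rectC 0.4484 -0.0106 size 130.3 18.0 rectang 83.6 pca 83.8 ext 130.3
pan n 1759 mean [0.5612 0.0353] rectC 0.5609 0.0353 size 65.4 42.8 rectang 76.9 pca 76.6 ext 65.5
scoophandle n 378 mean [ 0.5496 -0.0264] rectC 0.5495 -0.0286 size 63.8 16.6 rectang 79.4 pca 77.0 ext 64.2
blue1 n 374 mean [ 0.6471 -0.0159] rectC 0.6468 -0.0155 size 46.3 11.2 rectang -79.4 pca -80.6 ext 46.4
blue2 n 348 mean [ 0.6101 -0.0194] rectC 0.61 -0.0196 size 46.6 10.4 rectang -89.8 pca -88.2 ext 46.7
head n 1233 mean [0.6219 0.0464] rectC 0.6229 0.0507 size 71.3 32.4 rectang -89.8 pca -83.9 ext 72.6
```

View pics/w10z.png

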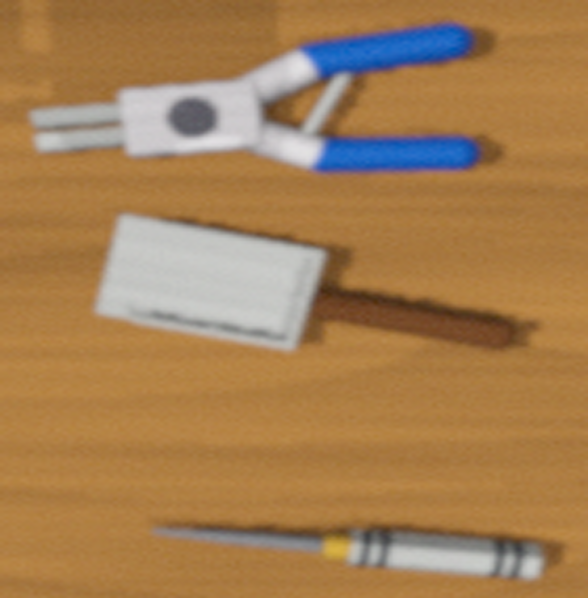

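```bash
python3 - <<'E'
from h import *
s,c=pickle.load(open('pics/w10.pkl','rb'))
f=lambda x,y:(220+x/4.2-.4,40+y/3.15-.4)
for n,h,t,g,zh,zt in(('reamer',(545,558),(152,530),.034,.008,.007),('scoop',(515,335),(107,266),.047,.008,.005),('crimper',(475,94),(32,130),.078,.008,.008)):
    A=ray(c,[f(*h)],zh,s)[0];B=ray(c,[f(*t)],zt,s)[0];d=(B-A)[:2];L=np.hypot(*d);print(n,A.round(4),B.round(4),'len',L.round(4),'ang',np.degrees(np.arctan2(d[1],d[0])).round(2),'grip',(A[:2]+d/L*g+d/L*(L-.128)/2).round(4))
# crimper head block centre: block corners
P=ray(c,[f(120,90),f(257,82),f(262,150),f(127,157)],.014,s);print('head',P.mean(0).round(4))
E
```

```text
reamer [ 0.4436 -0.075   0.008 ] [0.4557 0.0544 0.007 ] len 0.13 ang 84.67 grip [ 0.4469 -0.0402]
scoop [ 0.5404 -0.0588  0.008 ] [0.5672 0.0665 0.005 ] len 0.1281 ang 77.93 grip [ 0.5503 -0.0128]
crimper [ 0.6317 -0.0413  0.008 ] [0.6183 0.0867 0.008 ] len 0.1287 ang 95.99 grip [0.6236 0.0366]
head [0.6216 0.0402 0.014 ]
```

```bash
python3 -c "
from h import *
row([.4469,-.0402,.14],84.7)";python3 -m creep '[{"ax":8.5,"ay":0,"az":0,"tx":0.02,"ty":0.011,"tz":0.012,"fingers":0.045},{"ax":17,"ay":0,"az":0,"tx":0.04,"ty":0.022,"tz":0.024,"fingers":0.045},{"ax":25.5,"ay":0,"az":0,"tx":0.06,"ty":0.033,"tz":0.036,"fingers":0.045},{"ax":34,"ay":0,"az":0,"tx":0.08,"ty":0.05,"tz":0.048,"fingers":0.045},{"ax":42.5,"ay":0,"az":0,"tx":0.1,"ty":0.066,"tz":0.06,"fingers":0.045}]';python3 -m creep '[{"ax":8.5,"ay":0,"az":0,"tx":0,"ty":0,"tz":0,"fingers":0.04},{"ax":17,"ay":0,"az":0,"tx":0,"ty":0,"tz":0,"fingers":0.04},{"ax":25.5,"ay":0,"az":0,"tx":0,"ty":0,"tz":0,"fingers":0.04},{"ax":34,"ay":0,"az":0,"tx":0,"ty":0,"tz":0,"fingers":0.04},{"ax":42.5,"ay":0,"az":0,"tx":0,"ty":0,"tz":0,"fingers":0.04}]';python3 -c "
from h import *
row([.4469,-.0402,.12],84.7)"
```

```text
t 14.2 tcp [0.5075 0.0252 0.2754] zang -179.81 F [-0.4 -0.9  0.1] w 0.0498 j [ 25.   3. -15.   0. -72.  65.]
ROW t [0.1355 0.0651 0.0608] a [ 9.549e+01  1.000e-02 -2.000e-02]
time_s: 14.7
tcp_pos: [0.4471, -0.043, 0.1748]
eef_rot: [162.6, 90.0, -60.3]
contact_force: [0.1, -1.1, -0.3]
gripper_width: 0.0451
time_s: 15.2
tcp_pos: [0.4476, -0.0426, 0.1755]
eef_rot: [116.7, 90.0, -148.7]
contact_force: [-0.3, 0.3, -0.3]
gripper_width: 0.0399
t 15.2 tcp [ 0.4476 -0.0426  0.1755] zang 94.63 F [-0.3  0.3 -0.3] w 0.0399 j [ 20.   1. -31.   0. -58. -15.]
ROW t [0.0555 0.0005 0.0024] a [ 9.93 -0.01 -0.01]
```

```bash
python3 -m creep '[{"ax":5,"ay":0,"az":0,"tx":0.025,"ty":0,"tz":0.002,"fingers":0.04},{"ax":9.9,"ay":0,"az":0,"tx":0.05,"ty":0.0005,"tz":0.002,"fingers":0.04},{"ax":9.9,"ay":0,"az":0,"tx":0.0555,"ty":0.0005,"tz":0.002,"fingers":0.04},{"ax":9.9,"ay":0,"az":0,"tx":0.0555,"ty":0.0005,"tz":0.002,"fingers":0.04}]';python3 - <<'E'
from h import *
from plant import r,viewer
row([.4469,-.0402,.004],84.7)
s=r.get_state();c=viewer.capture('wrist');pickle.dump((s,c),open('pics/w11.pkl','wb'));cv2.imwrite('pics/w11.png',c['pixels'])
E
```

```text
time_s: 15.6
tcp_pos: [0.4466, -0.0403, 0.1197]
eef_rot: [120.3, 89.9, -154.5]
contact_force: [0.3, -0.1, 0.7]
gripper_width: 0.0404
t 15.6 tcp [ 0.4466 -0.0403  0.1197] zang 85.29 F [ 0.3 -0.1  0.7] w 0.0404 j [ 20.   5. -35.   0. -50. -25.]
ROW t [ 0.1156 -0.0006  0.0003] a [ 0.59 -0.07 -0.11]
```

View pics/w11.png

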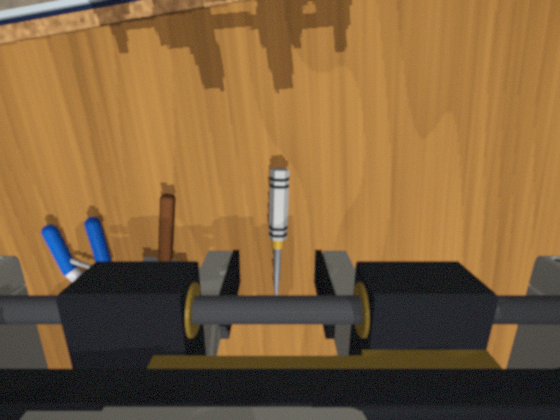

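```bash
cat >> h.py <<'E'
def tp(c,u,v,x):
    T=c['T_tool_cam'];d=T[:3,:3]@np.array([(u-c['cx'])/c['fx'],(v-c['cy'])/c['fy'],1]);return T[:3,3]+d*(x-T[0,3])/d[0]
E
python3 - <<'E'
from h import *
s,c=pickle.load(open('pics/w11.pkl','rb'));im=c['pixels']
S=cv2.cvtColor(im,cv2.COLOR_BGR2HSV)[...,1]
P=[]
for y in range(170,290,8):
    x=np.nonzero(S[y,262:296]<110)[0]
    if len(x):print(y,x.min()+262,x.max()+262,end='; ')
A=tp(c,279.3,168,.1197-.008);B=tp(c,278.3,236,.1197-.012);print(A,B,np.degrees(np.arctan2((B-A)[1],(B-A)[2])))
E
```

```text
170 270 289; 178 271 288; 186 270 287; 194 269 288; 202 269 288; 210 269 288; 218 268 287; 226 269 286; 234 270 285; 250 273 281; 258 274 280; 266 273 280; 274 273 279; 282 274 279; [ 0.1117      0.00231348 -0.03315443] [0.1077     0.00151127 0.02645595] -0.7710158868601391
```

```bash
python3 -m creep '[{"ax":0.7,"ay":0,"az":0,"tx":0.03,"ty":0.0017,"tz":0.001,"fingers":0.04},{"ax":0.7,"ay":0,"az":0,"tx":0.07,"ty":0.0017,"tz":0.001,"fingers":0.04},{"ax":0.7,"ay":0,"az":0,"tx":0.1,"ty":0.0017,"tz":0.001,"fingers":0.035},{"ax":0.7,"ay":0,"az":0,"tx":0.11,"ty":0.0017,"tz":0.001,"fingers":0.035},{"ax":0.7,"ay":0,"az":0,"tx":0.11,"ty":0.0017,"tz":0.001,"fingers":0.035}]';python3 -c "
from h import *
row([.4469,-.0402,.004],84.7)"
```

```text
time_s: 16.15
tcp_pos: [0.4456, -0.0383, 0.01]
eef_rot: [123.2, 89.9, -152.2]
contact_force: [0.2, -0.6, 0.8]
gripper_width: 0.035
t 16.15 tcp [ 0.4456 -0.0383  0.01  ] zang 84.58 F [ 0.2 -0.6  0.8] w 0.035 j [ 20.  15. -43.   0. -32. -26.]
ROW t [ 0.006  -0.0015 -0.0018] a [-0.12 -0.05 -0.08]
```

```bash
python3 -m creep '[{"ax":0,"ay":0,"az":0,"tx":0.0055,"ty":0,"tz":-0.001,"fingers":0.03},{"ax":0,"ay":0,"az":0,"tx":0.0055,"ty":0,"tz":-0.001,"fingers":0.02},{"ax":0,"ay":0,"az":0,"tx":0.0055,"ty":0,"tz":-0.001,"fingers":0.008},{"ax":0,"ay":0,"az":0,"tx":0.0055,"ty":0,"tz":-0.001,"fingers":0.008},{"ax":0,"ay":0,"az":0,"tx":0.0055,"ty":0,"tz":-0.001,"fingers":0.008}]' 20;python3 -m creep '[{"ax":0,"ay":0,"az":0,"tx":0,"ty":0,"tz":0,"fingers":0.008},{"ax":0,"ay":0,"az":0,"tx":0,"ty":0,"tz":0,"fingers":0.008}]';python3 -c "
from h import *
row([.4469,-.0402,.004],84.7)"
```

```text
time_s: 16.65
tcp_pos: [0.4461, -0.0389, 0.0055]
eef_rot: [-70.7, 89.9, 13.9]
contact_force: [-0.9, 1.0, 6.7]
gripper_width: 0.0148
time_s: 16.85
tcp_pos: [0.4461, -0.0389, 0.0055]
eef_rot: [-73.0, 89.9, 11.6]
contact_force: [-0.7, 0.7, 7.2]
gripper_width: 0.0146
t 16.85 tcp [ 0.4461 -0.0389  0.0055] zang 84.55 F [-0.7  0.7  7.2] w 0.0146 j [ 20.  16. -43.   0. -32. -26.]
ROW t [ 0.0015 -0.0009 -0.0013] a [-0.15  0.03  0.08]
```

```bash
python3 -m creep '[{"ax":0,"ay":0,"az":0,"tx":-0.015,"ty":0,"tz":0,"fingers":0.008},{"ax":0,"ay":0,"az":0,"tx":-0.04,"ty":0,"tz":0,"fingers":0.008},{"ax":0,"ay":0,"az":0,"tx":-0.08,"ty":0,"tz":0,"fingers":0.008},{"ax":0,"ay":0,"az":0,"tx":-0.12,"ty":0,"tz":0,"fingers":0.008},{"ax":0,"ay":0,"az":0,"tx":-0.13,"ty":0,"tz":0,"fingers":0.008}]' 25;python3 -c "
from h import *
row([.5292,.2344,.13],81.65)"
```

```text
time_s: 17.35
tcp_pos: [0.4477, -0.0386, 0.1391]
eef_rot: [-71.9, 89.6, 12.7]
contact_force: [0.1, 0.1, 0.0]
gripper_width: 0.0146
t 17.35 tcp [ 0.4477 -0.0386  0.1391] zang 84.57 F [0.1 0.1 0. ] w 0.0146 j [ 20.   3. -34.   0. -52. -26.]
ROW t [ 0.0101 -0.0552  0.2794] a [2.92 0.14 0.39]
```

```bash
python3 -m creep '[{"ax":0.7,"ay":0,"az":0,"tx":0,"ty":-0.008,"tz":0.04,"fingers":0.008},{"ax":1.4,"ay":0,"az":0,"tx":0,"ty":-0.017,"tz":0.085,"fingers":0.008},{"ax":2.1,"ay":0,"az":0,"tx":0,"ty":-0.026,"tz":0.13,"fingers":0.008},{"ax":2.9,"ay":0,"az":0,"tx":0,"ty":-0.035,"tz":0.175,"fingers":0.008},{"ax":2.9,"ay":0,"az":0,"tx":0,"ty":-0.044,"tz":0.22,"fingers":0.008}]' 25;python3 -m creep '[{"ax":0,"ay":0,"az":0,"tx":0,"ty":-0.007,"tz":0.04,"fingers":0.008},{"ax":0,"ay":0,"az":0,"tx":0,"ty":-0.009,"tz":0.06,"fingers":0.008},{"ax":0,"ay":0,"az":0,"tx":0,"ty":-0.009,"tz":0.06,"fingers":0.008},{"ax":0,"ay":0,"az":0,"tx":0,"ty":-0.009,"tz":0.06,"fingers":0.008}]';python3 - <<'E'
from h import *
from plant import r,viewer
row([.5292,.2344,.09],81.65)
s=r.get_state();c=viewer.capture('wrist');pickle.dump((s,c),open('pics/w12.pkl','wb'));cv2.imwrite('pics/w12.png',c['pixels'])
E
```

```text
time_s: 17.85
tcp_pos: [0.5102, 0.1775, 0.1345]
eef_rot: [56.1, 90.0, 137.7]
contact_force: [0.4, 0.1, 0.3]
gripper_width: 0.0145
time_s: 18.25
tcp_pos: [0.5272, 0.2334, 0.1339]
eef_rot: [131.2, 89.9, -147.2]
contact_force: [-0.2, -0.9, -1.2]
gripper_width: 0.0148
t 18.25 tcp [0.5272 0.2334 0.1339] zang 81.65 F [-0.2 -0.9 -1.2] w 0.0148 j [ 43.  16. -19.  -0. -55. -52.]
ROW t [ 0.0439 -0.0019  0.0013] a [-0.01 -0.06 -0.07]
```

View pics/w12.png

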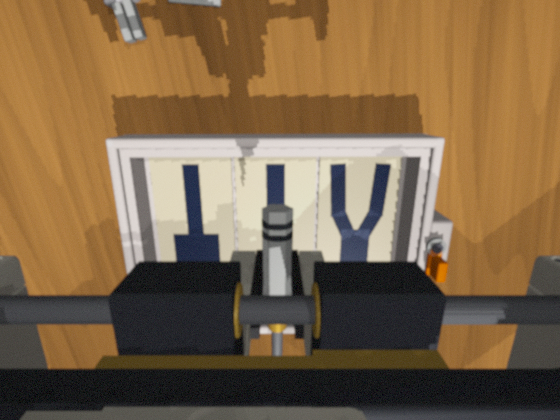

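```bash
cat > sil.py <<'E'
from h import *
import sys
# usage: pkl  zTCP  ; silhouettes' handle stems: report centre y, z end in tool frame
def stems(c,X,rows,cols,thr=95):
    V=c['pixels'].max(2);out=[]
    for y in rows:
        x=np.nonzero(V[y,cols[0]:cols[1]]<thr)[0]+cols[0]
        if len(x)>3: out.append(np.r_[tp(c,(x.min()+x.max())/2,y,X),len(x)])
    return np.array(out)
E
python3 - <<'E'
from sil import *
s,c=pickle.load(open('pics/w12.pkl','rb'));X=.1339-.008
V=c['pixels'].max(2)
print(V[155:175,275],V[155:175,192]);print(V[180,255:295]);print(V[198:214,277],V[235,255:300])
for nm,cols in(('ream',(255,300)),('scoop',(172,215))):
    o=stems(c,X,range(172,200,4),cols);print(nm,o.round(4)[:,1:])
print('end z',tp(c,275,164.5,X),'scoop end',tp(c,192,165,X))
print('tool end',tp(c,277,206,-.0085),tp(c,277,206,.000))
E
```

```text
[223 218 210 208 209 217 225 221 193 139  92  87  84  82  85  89  80  83
  84  83] [222 218 210 205 205 206 216 218 201 155  91  77  74  78  77  75  78  79
  81  72]
[227 227 227 226 227 227 227 228 227 222 204 160 104  82  86  86  84  83
  86  90  86  85  84  84  86  84  84  85  96 153 204 222 227 226 227 228
 228 227 226 226]
[ 87  82  91  88  85  89  88  90  91  91  89  90  91 100 116 132] [212 214 212 212 212 204 176 112  60  37  37  37  45  63  84  99 102 101
 101 105 103 102 104 103 101 103 106 105 107 101  95  76  53  41  36  27
  57 134 193 214 218 218 218 216 218]
ream [[-9.00e-04 -2.70e-02  1.60e+01]
 [-1.00e-03 -2.34e-02  1.60e+01]
 [-1.40e-03 -1.98e-02  1.50e+01]
 [-1.40e-03 -1.61e-02  1.50e+01]
 [-1.40e-03 -1.25e-02  1.50e+01]
 [-1.40e-03 -8.80e-03  1.50e+01]
 [-1.40e-03 -5.00e-03  1.50e+01]]
scoop [[-7.60e-02 -2.70e-02  1.40e+01]
 [-7.63e-02 -2.34e-02  1.40e+01]
 [-7.57e-02 -1.98e-02  1.40e+01]
 [-7.60e-02 -1.62e-02  1.40e+01]
 [-7.63e-02 -1.25e-02  1.40e+01]
 [-7.62e-02 -8.80e-03  1.30e+01]
 [-7.60e-02 -5.10e-03  1.40e+01]]
end z [ 0.1259     -0.00137437 -0.03364589] scoop end [ 0.1259     -0.07420782 -0.0332427 ]
tool end [-0.0085      0.00034368 -0.03699559] [ 0.          0.00034505 -0.0343751 ]
```

```bash
python3 -m creep '[{"ax":0,"ay":0,"az":0,"tx":0.03,"ty":-0.0017,"tz":0.001,"fingers":0.008},{"ax":0,"ay":0,"az":0,"tx":0.06,"ty":-0.0017,"tz":0.001,"fingers":0.008},{"ax":0,"ay":0,"az":0,"tx":0.085,"ty":-0.0017,"tz":0.001,"fingers":0.008},{"ax":0,"ay":0,"az":0,"tx":0.1,"ty":-0.0017,"tz":0.001,"fingers":0.008},{"ax":0,"ay":0,"az":0,"tx":0.105,"ty":-0.0017,"tz":0.001,"fingers":0.008}]' 25;python3 -m creep '[{"ax":0,"ay":0,"az":0,"tx":0,"ty":0,"tz":0,"fingers":0.008},{"ax":0,"ay":0,"az":0,"tx":0,"ty":0,"tz":0,"fingers":0.008}]';python3 - <<'E'
from h import *
from plant import r,viewer
row([.5292,.2344,.0135],81.65)
s=r.get_state();c=viewer.capture('wrist');pickle.dump((s,c),open('pics/w13.pkl','wb'));cv2.imwrite('pics/w13.png',c['pixels'])
E
```

```text
time_s: 18.8
tcp_pos: [0.5286, 0.2324, 0.0282]
eef_rot: [135.9, 89.8, -142.6]
contact_force: [-0.7, 0.1, 0.9]
gripper_width: 0.0149
time_s: 19.0
tcp_pos: [0.5302, 0.2344, 0.0307]
eef_rot: [-45.5, 89.9, 36.1]
contact_force: [0.0, -0.7, 0.2]
gripper_width: 0.0146
t 19.0 tcp [0.5302 0.2344 0.0307] zang 81.6 F [ 0.  -0.7  0.2] w 0.0146 j [ 43.  23. -25.   0. -42. -52.]
ROW t [ 0.0172  0.001  -0.0002] a [-0.05  0.05  0.05]
```

View pics/w13.png

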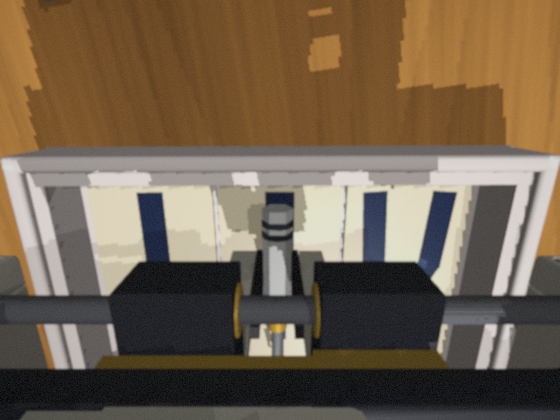

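```bash
python3 -m creep '[{"ax":0,"ay":0,"az":0,"tx":0.006,"ty":0.0012,"tz":0,"fingers":0.008},{"ax":0,"ay":0,"az":0,"tx":0.012,"ty":0.0012,"tz":0,"fingers":0.008},{"ax":0,"ay":0,"az":0,"tx":0.016,"ty":0.0012,"tz":0,"fingers":0.008},{"ax":0,"ay":0,"az":0,"tx":0.0165,"ty":0.0012,"tz":0,"fingers":0.008},{"ax":0,"ay":0,"az":0,"tx":0.0165,"ty":0.0012,"tz":0,"fingers":0.008}]' 25;python3 -c "
from h import *
row([.5292,.2344,.0135],81.65)"
```

```text
time_s: 19.55
tcp_pos: [0.5283, 0.2347, 0.0136]
eef_rot: [163.4, 90.0, -115.0]
contact_force: [-3.7, -0.9, 7.7]
gripper_width: 0.0145
t 19.55 tcp [0.5283 0.2347 0.0136] zang 81.65 F [-3.7 -0.9  7.7] w 0.0145 j [ 43.  24. -26.   0. -40. -52.]
ROW t [ 0.0001 -0.0009 -0.0001] a [-0.   -0.02 -0.01]
```

Contact at the expected height. I'll release with a moderate opening and rise.

```bash
python3 -m creep '[{"ax":0,"ay":0,"az":0,"tx":-0.0005,"ty":0,"tz":0,"fingers":0.03},{"ax":0,"ay":0,"az":0,"tx":-0.0005,"ty":0,"tz":0,"fingers":0.03},{"ax":0,"ay":0,"az":0,"tx":-0.0005,"ty":0,"tz":0,"fingers":0.03},{"ax":0,"ay":0,"az":0,"tx":-0.02,"ty":0,"tz":0,"fingers":0.03},{"ax":0,"ay":0,"az":0,"tx":-0.06,"ty":0,"tz":0,"fingers":0.03}]' 25;python3 -m creep '[{"ax":0,"ay":0,"az":0,"tx":-0.03,"ty":0,"tz":-0.03,"fingers":0.03},{"ax":0,"ay":0,"az":0,"tx":-0.06,"ty":0,"tz":-0.07,"fingers":0.04},{"ax":0,"ay":0,"az":0,"tx":-0.08,"ty":0,"tz":-0.11,"fingers":0.04},{"ax":0,"ay":0,"az":0,"tx":-0.08,"ty":0.01,"tz":-0.15,"fingers":0.04},{"ax":0,"ay":0,"az":0,"tx":-0.08,"ty":0.01,"tz":-0.19,"fingers":0.04}]';python3 - <<'E'
from h import *
from plant import r,viewer
row([.5503,-.0128,.12],77.9)
s=r.get_state();c=viewer.capture('wrist');pickle.dump((s,c),open('pics/w14.pkl','wb'));cv2.imwrite('pics/w14.png',c['pixels'])
c=viewer.capture('side');cv2.imwrite('pics/s14.png',cv2.resize(c['pixels'][80:260,160:360],(666,600)))
E
```

```text
time_s: 20.05
tcp_pos: [0.5266, 0.2332, 0.0706]
eef_rot: [136.5, 89.6, -141.9]
contact_force: [0.9, 0.9, 0.3]
gripper_width: 0.03
time_s: 20.55
tcp_pos: [0.49, 0.047, 0.1539]
eef_rot: [-44.0, 89.9, 37.6]
contact_force: [1.3, 0.5, -0.3]
gripper_width: 0.04
t 20.55 tcp [0.49   0.047  0.1539] zang 81.64 F [ 1.3  0.5 -0.3] w 0.04 j [ 28.   7. -28.  -0. -55. -37.]
ROW t [ 0.0339 -0.0683 -0.0504] a [3.74 0.07 0.07]
```

View pics/w14.png

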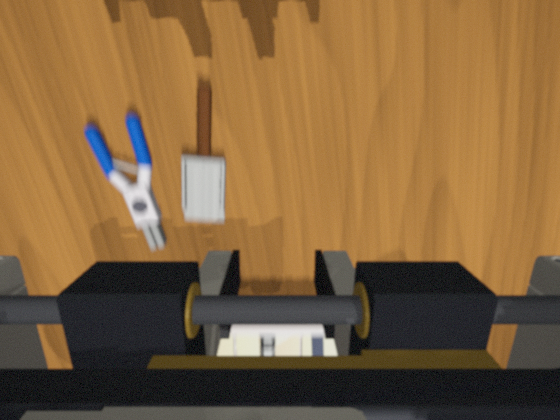

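View pics/s14.png

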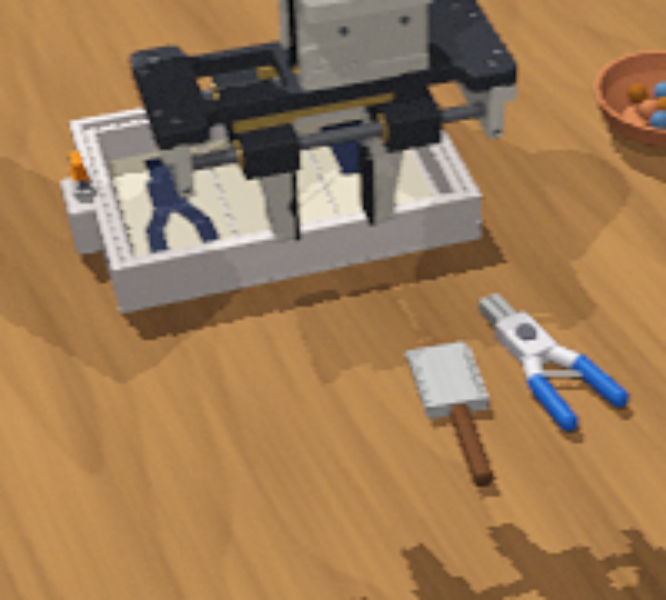

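The side view is blocked by the gripper, so I'll check the reamer later. In the wrist view the scoop handle is at (204,118) and the crimper at (135,170). Next I'll move to hover over the scoop handle.

```bash
python3 -m creep '[{"ax":1.5,"ay":0,"az":0,"tx":0.01,"ty":-0.02,"tz":-0.017,"fingers":0.04},{"ax":3.7,"ay":0,"az":0,"tx":0.02,"ty":-0.045,"tz":-0.035,"fingers":0.04},{"ax":3.7,"ay":0,"az":0,"tx":0.034,"ty":-0.068,"tz":-0.05,"fingers":0.04},{"ax":3.7,"ay":0,"az":0,"tx":0.034,"ty":-0.068,"tz":-0.05,"fingers":0.04},{"ax":3.7,"ay":0,"az":0,"tx":0.034,"ty":-0.068,"tz":-0.05,"fingers":0.04}]';python3 - <<'E'
from h import *
from plant import r,viewer
row([.5503,-.0128,.0055],77.9)
s=r.get_state();c=viewer.capture('wrist');pickle.dump((s,c),open('pics/w15.pkl','wb'));cv2.imwrite('pics/w15.png',c['pixels'])
E
```

```text
time_s: 21.15
tcp_pos: [0.5508, -0.0115, 0.1182]
eef_rot: [119.9, 89.9, -162.2]
contact_force: [0.2, 0.3, 0.6]
gripper_width: 0.0404
t 21.15 tcp [ 0.5508 -0.0115  0.1182] zang 77.85 F [0.2 0.3 0.6] w 0.0404 j [ 19.  15. -23.  -0. -52. -31.]
ROW t [ 1.127e-01  1.000e-04 -1.300e-03] a [-0.05 -0.05 -0.09]
```

View pics/w15.png

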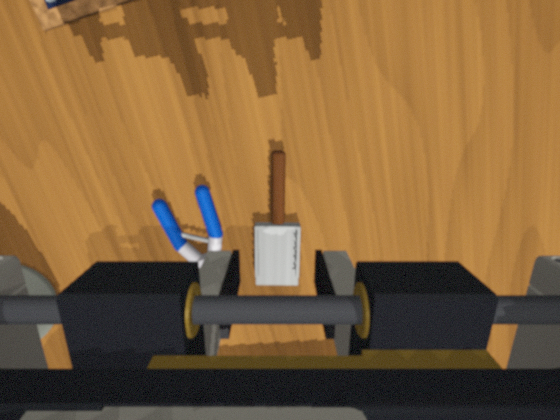

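```bash
python3 - <<'E'
from h import *
s,c=pickle.load(open('pics/w15.pkl','rb'));im=c['pixels'];V=im.max(2)
for y in range(148,224,8):
    x=np.nonzero(V[y,262:296]<135)[0]
    if len(x):print(y,x.min()+262,x.max()+262,end='; ')
print(V[144:160,278]);print(V[214:230,278])
A=tp(c,278.3,151,.1182-.007);B=tp(c,278.5,222,.1182-.011);print(A,B,np.degrees(np.arctan2((B-A)[1],(B-A)[2])))
print(tp(c,254,228,.1182-.01),tp(c,300,228,.1182-.01),tp(c,255,283,.1182-.01),tp(c,298,283,.1182-.01))
E
```

```text
148 271 282; 156 269 284; 164 270 284; 172 270 284; 180 269 284; 188 269 284; 196 269 283; 204 269 284; 212 269 284; 220 262 295; [133 133 131 128 129 122  98  77  81  95 114 117 125 125 128 127]
[124 124 128 128 122 124 120 122 119 115 103 118 161 194 207 212]
[ 0.1112      0.00142921 -0.04735573] [0.1072     0.00163699 0.01315714] 0.19673271607369908
[ 0.1082     -0.01977296  0.01908779] [0.1082     0.02044419 0.01910466] [ 0.1082     -0.02003792  0.07350471] [0.1082     0.01974324 0.0735177 ]
```

```bash
python3 -m creep '[{"ax":0,"ay":0,"az":0,"tx":0.03,"ty":0,"tz":0,"fingers":0.04},{"ax":0,"ay":0,"az":0,"tx":0.07,"ty":0,"tz":0,"fingers":0.04},{"ax":0,"ay":0,"az":0,"tx":0.1,"ty":0,"tz":0,"fingers":0.035},{"ax":0,"ay":0,"az":0,"tx":0.11,"ty":0,"tz":0,"fingers":0.03},{"ax":0,"ay":0,"az":0,"tx":0.11,"ty":0,"tz":0,"fingers":0.03}]';python3 -c "
from h import *
row([.5508,-.0115,.0055],77.85)"
```

```text
time_s: 21.7
tcp_pos: [0.5502, -0.0108, 0.0086]
eef_rot: [123.3, 89.9, -158.7]
contact_force: [-0.0, 0.2, 0.4]
gripper_width: 0.0303
t 21.7 tcp [ 0.5502 -0.0108  0.0086] zang 77.98 F [-0.   0.2  0.4] w 0.0303 j [ 19.  23. -30.   0. -38. -31.]
ROW t [ 0.0031 -0.0008 -0.0006] a [ 0.13 -0.07 -0.1 ]
```

```bash
python3 -m creep '[{"ax":0,"ay":0,"az":0,"tx":0.002,"ty":0,"tz":-0.0006,"fingers":0.02},{"ax":0,"ay":0,"az":0,"tx":0.002,"ty":0,"tz":-0.0006,"fingers":0.006},{"ax":0,"ay":0,"az":0,"tx":0.002,"ty":0,"tz":-0.0006,"fingers":0.006},{"ax":0,"ay":0,"az":0,"tx":0.002,"ty":0,"tz":-0.0006,"fingers":0.006},{"ax":0,"ay":0,"az":0,"tx":0.002,"ty":0,"tz":-0.0006,"fingers":0.006}]' 25;python3 -m creep '[{"ax":0,"ay":0,"az":0,"tx":0,"ty":0,"tz":0,"fingers":0.006},{"ax":0,"ay":0,"az":0,"tx":0,"ty":0,"tz":0,"fingers":0.006}]';python3 -c "
from h import *
row([.5508,-.0115,.0055],77.85)"
```

```text
time_s: 22.2
tcp_pos: [0.5516, -0.0115, 0.0085]
eef_rot: [-62.6, 89.9, 15.3]
contact_force: [-2.4, 1.8, 7.9]
gripper_width: 0.0106
time_s: 22.4
tcp_pos: [0.5516, -0.0115, 0.0085]
eef_rot: [-62.8, 89.9, 15.2]
contact_force: [-1.8, 1.6, 7.6]
gripper_width: 0.0114
t 22.4 tcp [ 0.5516 -0.0115  0.0085] zang 77.94 F [-1.8  1.6  7.6] w 0.0114 j [ 19.  23. -30.   0. -38. -31.]
ROW t [ 0.003   0.0008 -0.0002] a [0.09 0.05 0.1 ]
```

```bash
python3 -m creep '[{"ax":0,"ay":0,"az":0,"tx":-0.015,"ty":0,"tz":0,"fingers":0.006},{"ax":0,"ay":0,"az":0,"tx":-0.04,"ty":0,"tz":0,"fingers":0.006},{"ax":0,"ay":0,"az":0,"tx":-0.08,"ty":0,"tz":0,"fingers":0.006},{"ax":0,"ay":0,"az":0,"tx":-0.12,"ty":0,"tz":0,"fingers":0.006},{"ax":0,"ay":0,"az":0,"tx":-0.13,"ty":0,"tz":0,"fingers":0.006}]' 30;python3 -c "
from h import *
row([.6046,.2365,.14],81.65)"
```

```text
time_s: 22.9
tcp_pos: [0.5533, -0.0114, 0.1423]
eef_rot: [-67.1, 89.6, 10.9]
contact_force: [1.8, -0.1, -0.8]
gripper_width: 0.0113
t 22.9 tcp [ 0.5533 -0.0114  0.1423] zang 77.96 F [ 1.8 -0.1 -0.8] w 0.0113 j [ 19.  13. -22.   0. -55. -31.]
ROW t [0.0031 0.0016 0.2532] a [-3.69  0.16  0.41]
```

```bash
python3 -m creep '[{"ax":-0.7,"ay":0,"az":0,"tx":0,"ty":0,"tz":0.04,"fingers":0.006},{"ax":-1.4,"ay":0,"az":0,"tx":0,"ty":0,"tz":0.085,"fingers":0.006},{"ax":-2.1,"ay":0,"az":0,"tx":0,"ty":0,"tz":0.13,"fingers":0.006},{"ax":-2.9,"ay":0,"az":0,"tx":0,"ty":0,"tz":0.175,"fingers":0.006},{"ax":-3.7,"ay":0,"az":0,"tx":0,"ty":0.0015,"tz":0.215,"fingers":0.006}]' 30;python3 -m creep '[{"ax":0,"ay":0,"az":0,"tx":0,"ty":0.002,"tz":0.03,"fingers":0.006},{"ax":0,"ay":0,"az":0,"tx":0,"ty":0.002,"tz":0.038,"fingers":0.006},{"ax":0,"ay":0,"az":0,"tx":0,"ty":0.002,"tz":0.038,"fingers":0.006},{"ax":0,"ay":0,"az":0,"tx":0,"ty":0.002,"tz":0.038,"fingers":0.006}]';python3 - <<'E'
from h import *
from plant import r,viewer
row([.6046,.2365,.0165],81.65)
s=r.get_state();c=viewer.capture('wrist');pickle.dump((s,c),open('pics/w16.pkl','wb'));cv2.imwrite('pics/w16.png',c['pixels'])
E
```

```text
time_s: 23.4
tcp_pos: [0.5945, 0.2007, 0.1372]
eef_rot: [-31.8, 90.0, 49.9]
contact_force: [0.9, -1.1, 0.0]
gripper_width: 0.0114
time_s: 23.8
tcp_pos: [0.5975, 0.2359, 0.1369]
eef_rot: [127.9, 90.0, -150.5]
contact_force: [0.3, -0.1, -0.4]
gripper_width: 0.0109
t 23.8 tcp [0.5975 0.2359 0.1369] zang 81.61 F [ 0.3 -0.1 -0.4] w 0.0109 j [ 39.  21. -10.  -0. -58. -47.]
ROW t [ 0.1204 -0.0071  0.0017] a [-0.04 -0.03 -0.04]
```

View pics/w16.png

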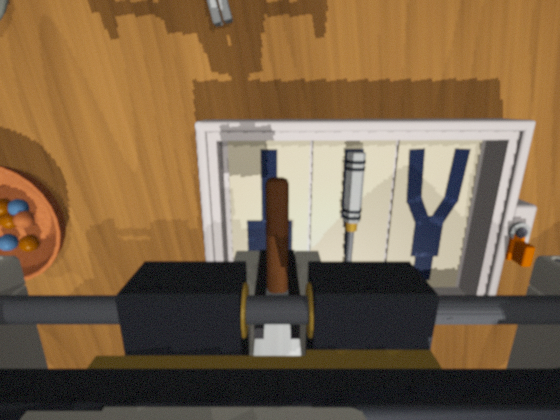

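```bash
python3 - <<'E'
from sil import *
s,c=pickle.load(open('pics/w16.pkl','rb'));X=.1369-.008
V=c['pixels'].max(2)
o=stems(c,X,range(152,176,4),(250,290));print(o.round(4)[:,1:])
print(V[142:160,268]);e=np.argmax(V[142:160,268]<140)+142;print(e,tp(c,269,e,X))
print('pan sil',V[230,240:305])
print(V[172:186,277],'tool end',tp(c,277,178.5,.0085-.006),tp(c,277,178.5,.0085-.012))
E
```

```text
[[-7.50e-03 -4.41e-02  1.50e+01]
 [-7.50e-03 -4.06e-02  1.50e+01]
 [-7.60e-03 -3.71e-02  1.50e+01]
 [-7.60e-03 -3.36e-02  1.50e+01]
 [-7.60e-03 -3.00e-02  1.50e+01]
 [-7.70e-03 -2.64e-02  1.50e+01]]
[204 201 201 204 213 211 195 148  88  69  71  76  79  80  74  79  75  75]
150 [ 0.1289     -0.00660958 -0.04587817]
pan sil [209 207 207 209 207 205 187 141  91  77  80  75  80  79  79  80  79  82
  78  76  80  83  81  81  72  63  44  52  57  57  68  70  73  74  78  74
  82  78  81  77  81  82  74  78  76  70  65  70  59  77  88 123 185 213
 224 225 225 226 224 227 224 225 225 225 226]
[182 183 183 175 161 117  73  50  57  67  70  77  74  77] tool end [ 0.0025      0.00035144 -0.04802039] [-0.0035      0.00035028 -0.04932764]
```

```bash
python3 -m creep '[{"ax":0,"ay":0,"az":0,"tx":0.03,"ty":-0.0074,"tz":0.0017,"fingers":0.006},{"ax":0,"ay":0,"az":0,"tx":0.06,"ty":-0.0074,"tz":0.0017,"fingers":0.006},{"ax":0,"ay":0,"az":0,"tx":0.085,"ty":-0.0074,"tz":0.0017,"fingers":0.006},{"ax":0,"ay":0,"az":0,"tx":0.1,"ty":-0.0074,"tz":0.0017,"fingers":0.006},{"ax":0,"ay":0,"az":0,"tx":0.105,"ty":-0.0074,"tz":0.0017,"fingers":0.006}]' 30;python3 -m creep '[{"ax":0,"ay":0,"az":0,"tx":0,"ty":0,"tz":0,"fingers":0.006},{"ax":0,"ay":0,"az":0,"tx":0,"ty":0,"tz":0,"fingers":0.006}]';python3 - <<'E'
from h import *
from plant import r,viewer
row([.6046,.2365,.0165],81.65)
s=r.get_state();c=viewer.capture('wrist');pickle.dump((s,c),open('pics/w17.pkl','wb'));cv2.imwrite('pics/w17.png',c['pixels'])
E
```

```text
time_s: 24.35
tcp_pos: [0.6048, 0.2357, 0.0307]
eef_rot: [135.3, 89.9, -143.1]
contact_force: [0.0, -0.2, -0.4]
gripper_width: 0.0112
time_s: 24.55
tcp_pos: [0.6063, 0.2375, 0.0335]
eef_rot: [-52.8, 89.9, 28.8]
contact_force: [0.2, 0.7, -0.0]
gripper_width: 0.0113
t 24.55 tcp [0.6063 0.2375 0.0335] zang 81.63 F [ 0.2  0.7 -0. ] w 0.0113 j [ 39.  28. -15.   0. -47. -47.]
ROW t [ 0.017   0.0016 -0.0013] a [-0.02  0.07  0.09]
```

View pics/w17.png

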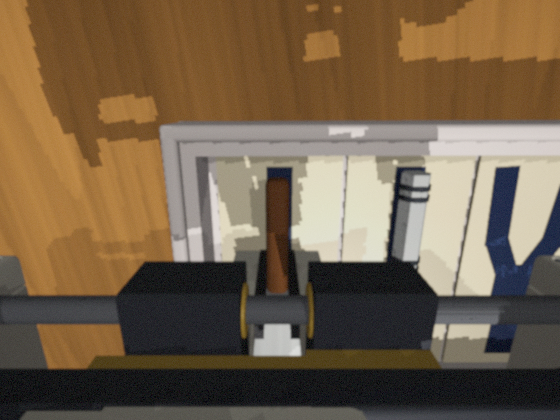

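```bash
python3 -m creep '[{"ax":0,"ay":0,"az":0,"tx":0.006,"ty":0.0014,"tz":-0.001,"fingers":0.006},{"ax":0,"ay":0,"az":0,"tx":0.012,"ty":0.0014,"tz":-0.001,"fingers":0.006},{"ax":0,"ay":0,"az":0,"tx":0.015,"ty":0.0014,"tz":-0.001,"fingers":0.006},{"ax":0,"ay":0,"az":0,"tx":0.0165,"ty":0.0014,"tz":-0.001,"fingers":0.006},{"ax":0,"ay":0,"az":0,"tx":0.0165,"ty":0.0014,"tz":-0.001,"fingers":0.006}]' 30;python3 -c "
from h import *
row([.6046,.2365,.0165],81.65)"
```

```text
time_s: 25.1
tcp_pos: [0.6036, 0.2363, 0.0165]
eef_rot: [153.2, 90.0, -125.2]
contact_force: [-4.7, -1.1, 9.2]
gripper_width: 0.0114
t 25.1 tcp [0.6036 0.2363 0.0165] zang 81.65 F [-4.7 -1.1  9.2] w 0.0114 j [ 39.  29. -16.   0. -45. -47.]
ROW t [-0.     -0.001   0.0003] a [-0.   -0.04 -0.02]
```

Contact at the expected height. I'll release, rise and head for the crimper.

```bash
python3 -m creep '[{"ax":0,"ay":0,"az":0,"tx":-0.0005,"ty":0,"tz":0,"fingers":0.028},{"ax":0,"ay":0,"az":0,"tx":-0.0005,"ty":0,"tz":0,"fingers":0.028},{"ax":0,"ay":0,"az":0,"tx":-0.0005,"ty":0,"tz":0,"fingers":0.028},{"ax":0,"ay":0,"az":0,"tx":-0.02,"ty":0,"tz":0,"fingers":0.028},{"ax":0,"ay":0,"az":0,"tx":-0.06,"ty":0,"tz":0,"fingers":0.028}]' 30;python3 -m creep '[{"ax":0,"ay":0,"az":0,"tx":-0.03,"ty":0,"tz":-0.03,"fingers":0.03},{"ax":0,"ay":0,"az":0,"tx":-0.06,"ty":0,"tz":-0.07,"fingers":0.045},{"ax":-4,"ay":0,"az":0,"tx":-0.07,"ty":-0.015,"tz":-0.11,"fingers":0.045},{"ax":-8,"ay":0,"az":0,"tx":-0.07,"ty":-0.03,"tz":-0.15,"fingers":0.045},{"ax":-14,"ay":0,"az":0,"tx":-0.07,"ty":-0.045,"tz":-0.19,"fingers":0.045}]';python3 - <<'E'
from h import *
row([.6236,.0366,.12],96)
E
```

```text
time_s: 25.6
tcp_pos: [0.6018, 0.2351, 0.0726]
eef_rot: [131.2, 89.6, -147.3]
contact_force: [1.5, -0.1, -0.2]
gripper_width: 0.0277
time_s: 26.1
tcp_pos: [0.6212, 0.0407, 0.1465]
eef_rot: [-73.3, 89.9, 22.5]
contact_force: [0.3, 0.7, -0.6]
gripper_width: 0.0446
t 26.1 tcp [0.6212 0.0407 0.1465] zang 95.83 F [ 0.3  0.7 -0.6] w 0.0446 j [ 22.  19. -13.  -0. -58. -16.]
ROW t [ 0.0265 -0.002  -0.0043] a [-0.17  0.03  0.1 ]
```

```bash
python3 -m creep '[{"ax":0,"ay":0,"az":0,"tx":0.02,"ty":-0.002,"tz":-0.004,"fingers":0.045},{"ax":0,"ay":0,"az":0,"tx":0.0265,"ty":-0.002,"tz":-0.004,"fingers":0.045},{"ax":0,"ay":0,"az":0,"tx":0.0265,"ty":-0.002,"tz":-0.004,"fingers":0.045}]';python3 - <<'E'
from h import *
from plant import r,viewer
row([.6236,.0366,.0055],96)
s=r.get_state();c=viewer.capture('wrist');pickle.dump((s,c),open('pics/w18.pkl','wb'));cv2.imwrite('pics/w18.png',c['pixels'])
E
```

```text
time_s: 26.4
tcp_pos: [0.6222, 0.038, 0.1178]
eef_rot: [100.1, 89.8, -164.3]
contact_force: [0.3, -1.0, 0.5]
gripper_width: 0.0451
t 26.4 tcp [0.6222 0.038  0.1178] zang 95.57 F [ 0.3 -1.   0.5] w 0.0451 j [ 21.  21. -14.  -0. -55. -16.]
ROW t [ 0.1123 -0.0015 -0.0015] a [-0.43 -0.03 -0.16]
```

View pics/w18.png

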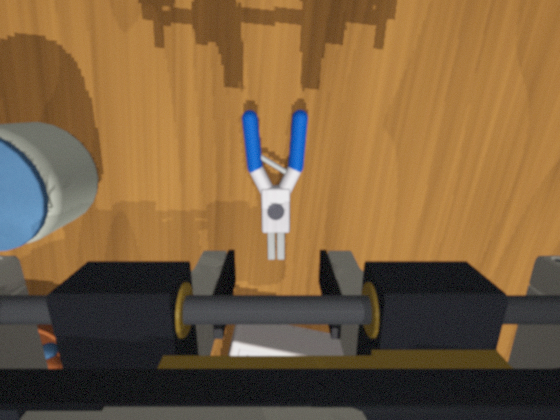

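```bash
python3 - <<'E'
from h import *
s,c=pickle.load(open('pics/w18.pkl','rb'));D=c['depth'];T=c['T_tool_cam']
v,u=np.mgrid[0:420,0:560];z=D
P=np.stack([(u-c['cx'])/c['fx']*z,(v-c['cy'])/c['fy']*z,z],-1)@T[:3,:3].T+T[:3,3]
m=(u<120)&(v<255)&(D>0)&(P[...,0]<.1)
Q=P[m];print(len(Q),Q.min(0),Q.max(0))
for lim in(.05,.08,.1):
    q=Q[Q[:,0]<lim];print(lim,len(q),q[:,1].max() if len(q) else None, q[:,2].min(),q[:,2].max(),'ht',s['tcp_pos'][2]-q[:,0].min())
V=c['pixels'].max(2)
A=tp(c,249.5,113,.1178-.008);B=tp(c,300.5,113,.1178-.008);print('handles',A,B)
for uv in[(262,190),(290,190),(263,232),(289,232)]:print(tp(c,*uv,.1178-.014))
print('tip',tp(c,270.5,259,.1178-.008),tp(c,281,259,.1178-.008))
E
```

```text
9342 [ 0.03457167 -0.19511309 -0.07158629] [ 0.09999221 -0.14628814  0.00950736]
0.05 4116 -0.1485457734716535 -0.0644022372635705 0.009196001787477759 ht 0.08318961658677397
0.08 7807 -0.14628814101088192 -0.07152070795158098 0.009507361509627582 ht 0.08318961658677397
0.1 9342 -0.14628814101088192 -0.07158628871113534 0.009507361509627582 ht 0.08318961658677397
handles [ 0.1098     -0.02124676 -0.07724993] [ 0.1098      0.01898652 -0.07722623]
[ 0.1038     -0.01200214 -0.01619142]
[ 0.1038      0.01119011 -0.01617906]
[ 0.1038     -0.01167642  0.02116028]
[0.1038     0.01076655 0.02117147]
tip [ 0.1098     -0.0054994   0.04986466] [0.1098     0.0040308  0.04986918]
```

```bash
python3 -m creep '[{"ax":0,"ay":0,"az":0,"tx":0.03,"ty":-0.0005,"tz":0,"fingers":0.045},{"ax":0,"ay":0,"az":0,"tx":0.07,"ty":-0.0005,"tz":0,"fingers":0.045},{"ax":0,"ay":0,"az":0,"tx":0.1,"ty":-0.0005,"tz":0,"fingers":0.045},{"ax":0,"ay":0,"az":0,"tx":0.109,"ty":-0.0005,"tz":0,"fingers":0.04},{"ax":0,"ay":0,"az":0,"tx":0.109,"ty":-0.0005,"tz":0,"fingers":0.04}]';python3 -c "
from h import *
row([.6222,.038,.0075],95.57)"
```

```text
time_s: 26.95
tcp_pos: [0.6232, 0.0389, 0.0096]
eef_rot: [110.9, 89.9, -153.4]
contact_force: [0.0, -0.0, 0.6]
gripper_width: 0.0405
t 26.95 tcp [0.6232 0.0389 0.0096] zang 95.7 F [ 0.  -0.   0.6] w 0.0405 j [ 21.  28. -20.   0. -43. -16.]
ROW t [ 0.0021  0.0011 -0.0008] a [ 0.13 -0.04 -0.11]
```

```bash
python3 -m creep '[{"ax":0,"ay":0,"az":0,"tx":0.001,"ty":0,"tz":-0.0008,"fingers":0.035},{"ax":0,"ay":0,"az":0,"tx":0.001,"ty":0,"tz":-0.0008,"fingers":0.018},{"ax":0,"ay":0,"az":0,"tx":0.001,"ty":0,"tz":-0.0008,"fingers":0.018},{"ax":0,"ay":0,"az":0,"tx":0.001,"ty":0,"tz":-0.0008,"fingers":0.018},{"ax":0,"ay":0,"az":0,"tx":0.001,"ty":0,"tz":-0.0008,"fingers":0.018}]' 35;python3 -m creep '[{"ax":0,"ay":0,"az":0,"tx":0,"ty":0,"tz":0,"fingers":0.018},{"ax":0,"ay":0,"az":0,"tx":0,"ty":0,"tz":0,"fingers":0.018}]';python3 -c "
from h import *
row([.6222,.038,.0055],95.57)"
```

```text
time_s: 27.45
tcp_pos: [0.6244, 0.0377, 0.0107]
eef_rot: [-78.6, 89.9, 17.1]
contact_force: [-1.7, 0.9, 5.8]
gripper_width: 0.0233
time_s: 27.65
tcp_pos: [0.6244, 0.0377, 0.0107]
eef_rot: [-79.1, 89.9, 16.6]
contact_force: [-1.7, 0.6, 6.7]
gripper_width: 0.023
t 27.65 tcp [0.6244 0.0377 0.0107] zang 95.63 F [-1.7  0.6  6.7] w 0.023 j [ 21.  28. -20.   0. -42. -16.]
ROW t [0.0052 0.0022 0.0005] a [0.06 0.02 0.11]
```

```bash
python3 -m creep '[{"ax":0,"ay":0,"az":0,"tx":0,"ty":0,"tz":0,"fingers":0.036},{"ax":0,"ay":0,"az":0,"tx":0,"ty":0,"tz":0,"fingers":0.036},{"ax":0,"ay":0,"az":0,"tx":0.002,"ty":0,"tz":0,"fingers":0.036},{"ax":0,"ay":0,"az":0,"tx":0.003,"ty":0,"tz":0,"fingers":0.036},{"ax":0,"ay":0,"az":0,"tx":0.003,"ty":0,"tz":0,"fingers":0.036}]' 35;python3 -m creep '[{"ax":0,"ay":0,"az":0,"tx":0,"ty":0,"tz":0,"fingers":0.036},{"ax":0,"ay":0,"az":0,"tx":0,"ty":0,"tz":0,"fingers":0.036}]'
```

```text
time_s: 28.15
tcp_pos: [0.6235, 0.0373, 0.0058]
eef_rot: [102.1, 90.0, -162.2]
contact_force: [-0.4, 0.5, -0.5]
gripper_width: 0.036
time_s: 28.35
tcp_pos: [0.6237, 0.0374, 0.0061]
eef_rot: [100.2, 90.0, -164.2]
contact_force: [-0.5, 0.2, 0.1]
gripper_width: 0.0361
```

```bash
python3 -m creep '[{"ax":0,"ay":0,"az":0,"tx":0,"ty":0,"tz":0,"fingers":0.018},{"ax":0,"ay":0,"az":0,"tx":0,"ty":0,"tz":0,"fingers":0.018},{"ax":0,"ay":0,"az":0,"tx":0,"ty":0,"tz":0,"fingers":0.018},{"ax":0,"ay":0,"az":0,"tx":0,"ty":0,"tz":0,"fingers":0.018}]' 35;python3 - <<'E'
from h import *
from plant import r,viewer
row([.6222,.038,.0055],95.57)
c=viewer.capture('side');cv2.imwrite('pics/s19.png',cv2.resize(c['pixels'][140:240,260:380],(720,600),interpolation=cv2.INTER_CUBIC))
E
```

```text
time_s: 28.75
tcp_pos: [0.6238, 0.0374, 0.0062]
eef_rot: [-84.4, 90.0, 11.3]
contact_force: [1.2, 0.6, -0.1]
gripper_width: 0.0236
t 28.75 tcp [0.6238 0.0374 0.0062] zang 95.62 F [ 1.2  0.6 -0.1] w 0.0236 j [ 21.  28. -20.   0. -42. -16.]
ROW t [0.0007 0.0015 0.0007] a [0.05 0.   0.01]
```

View pics/s19.png

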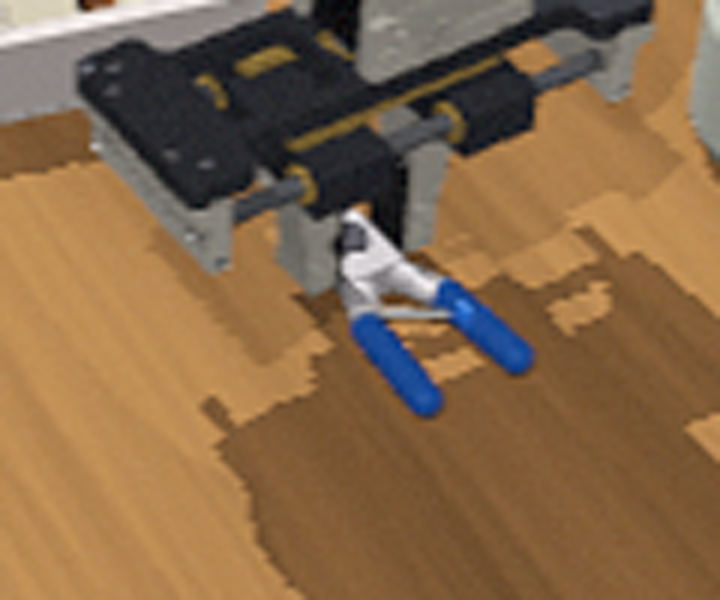

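```bash
python3 -m creep '[{"ax":0,"ay":0,"az":0,"tx":-0.015,"ty":0,"tz":0,"fingers":0.018},{"ax":0,"ay":0,"az":0,"tx":-0.04,"ty":0,"tz":0,"fingers":0.018},{"ax":0,"ay":0,"az":0,"tx":-0.08,"ty":0,"tz":0,"fingers":0.018},{"ax":0,"ay":0,"az":0,"tx":-0.12,"ty":0,"tz":0,"fingers":0.018},{"ax":0,"ay":0,"az":0,"tx":-0.13,"ty":0,"tz":0,"fingers":0.018}]' 40;python3 -c "
from h import *
row([.4609,.287,.135],81.65)"
```

```text
time_s: 29.3
tcp_pos: [0.626, 0.0379, 0.1411]
eef_rot: [-83.3, 89.6, 12.4]
contact_force: [-0.1, -0.1, -0.8]
gripper_width: 0.0236
t 29.3 tcp [0.626  0.0379 0.1411] zang 95.66 F [-0.1 -0.1 -0.8] w 0.0236 j [ 21.  20. -13.   0. -57. -16.]
ROW t [0.0053 0.1397 0.2642] a [14.01  0.09  0.38]
```

```bash
python3 -m creep '[{"ax":2,"ay":0,"az":0,"tx":0,"ty":0.018,"tz":0.034,"fingers":0.018},{"ax":4,"ay":0,"az":0,"tx":0,"ty":0.039,"tz":0.074,"fingers":0.018},{"ax":6,"ay":0,"az":0,"tx":0,"ty":0.06,"tz":0.114,"fingers":0.018},{"ax":8,"ay":0,"az":0,"tx":0,"ty":0.08,"tz":0.152,"fingers":0.018},{"ax":10,"ay":0,"az":0,"tx":0,"ty":0.1,"tz":0.19,"fingers":0.018}]' 40;python3 -c "
from h import *
row([.4609,.287,.135],81.65)"
```

```text
time_s: 29.8
tcp_pos: [0.5039, 0.2176, 0.1355]
eef_rot: [115.6, 89.9, -158.8]
contact_force: [1.2, 0.4, -2.6]
gripper_width: 0.0232
t 29.8 tcp [0.5039 0.2176 0.1355] zang 85.52 F [ 1.2  0.4 -2.6] w 0.0232 j [ 44.  13. -22.  -0. -54. -48.]
ROW t [0.0005 0.0483 0.0658] a [ 3.87 -0.03 -0.05]
```

```bash
python3 -m creep '[{"ax":2,"ay":0,"az":0,"tx":0,"ty":0.02,"tz":0.028,"fingers":0.018},{"ax":3.9,"ay":0,"az":0,"tx":0,"ty":0.038,"tz":0.052,"fingers":0.018},{"ax":3.9,"ay":0,"az":0,"tx":0,"ty":0.048,"tz":0.066,"fingers":0.018},{"ax":3.9,"ay":0,"az":0,"tx":0,"ty":0.048,"tz":0.066,"fingers":0.018},{"ax":3.9,"ay":0,"az":0,"tx":0,"ty":0.048,"tz":0.066,"fingers":0.018}]' 40;python3 - <<'E'
from h import *
from plant import r,viewer
row([.4609,.287,.0142],81.65)
s=r.get_state();c=viewer.capture('wrist');pickle.dump((s,c),open('pics/w20.pkl','wb'));cv2.imwrite('pics/w20.png',c['pixels'])
E
```

```text
time_s: 30.3
tcp_pos: [0.4622, 0.2861, 0.1356]
eef_rot: [137.1, 89.9, -141.1]
contact_force: [0.4, -1.6, -1.2]
gripper_width: 0.0235
t 30.3 tcp [0.4622 0.2861 0.1356] zang 81.78 F [ 0.4 -1.6 -1.2] w 0.0235 j [ 52.  13. -23.  -0. -54. -61.]
ROW t [0.1214 0.0014 0.0008] a [ 0.13 -0.04 -0.04]
```

View pics/w20.png

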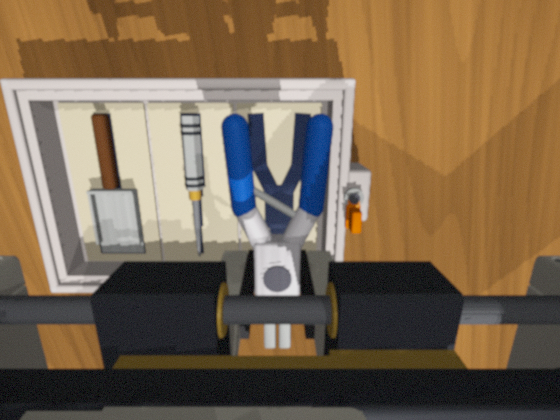

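The scoop and reamer both cover their silhouettes. Next I'll measure the crimper silhouette against the held tool.

```bash
python3 - <<'E'
from sil import *
s,c=pickle.load(open('pics/w20.pkl','rb'));X=.1356-.008
V=c['pixels'].max(2)
print(V[120,246:316]);print(V[108:122,302],V[108:122,257])
for y in(118,126):
  R_=[x for x in range(290,318) if V[y,x]<100];print(y,R_)
print('sil end',tp(c,302,114.5,X))
im=c['pixels'].astype(int);b=(im[...,0]>im[...,2]+70)&(V>110)
for y in (118,125,135):
    x=np.nonzero(b[y,215:340])[0]+215;l=x[x<276];r_=x[x>276];print(y,l.min(),l.max(),r_.min(),r_.max())
ys=np.nonzero(b[100:140,236])[0];print(ys.min()+100,np.nonzero(b[100:140,318])[0].min()+100)
print('tool end',tp(c,277,114.5,.0062-.006))
# sil body/jaw
print(V[215,262:296])
E
```

```text
[118 116  89  57  65  77  80  82  82  83  79  76  79  82  78  82  89 130
 191 220 226 228 228 228 226 226 227 227 228 226 227 226 227 227 227 223
 217 215 210 205 205 206 206 204 207 207 203 189 151  85  72  71  68  67
  70  70  72  71  68  71  70  72  83  93 100 113 118 120 126 134]
[206 206 203 200 177 133  82  74  71  70  72  65  72  69] [209 219 225 220 195 144 101  84  82  86  79  81  76  80]
118 [296, 297, 298, 299, 300, 301, 302, 303, 304, 305, 306, 307, 308, 309, 310]
126 [295, 296, 297, 298, 299, 300, 301, 302, 303, 304, 305, 306, 307, 308]
sil end [ 0.1276      0.02146319 -0.07570652]
118 227 242 312 329
125 223 246 310 331
135 224 247 309 330
115 115
tool end [ 0.0002      0.00036288 -0.0788689 ]
[192 195 169 118  81  81  79  77  76  79  82  81  81  80  75  77  82  81
  83  82  84  84  80  84  90  92 103 113 118 130 134 137 134 128]
```

```bash
python3 -m creep '[{"ax":0.1,"ay":0,"az":0,"tx":0.03,"ty":0.0015,"tz":0.0015,"fingers":0.018},{"ax":0.1,"ay":0,"az":0,"tx":0.06,"ty":0.0015,"tz":0.0015,"fingers":0.018},{"ax":0.1,"ay":0,"az":0,"tx":0.085,"ty":0.0015,"tz":0.0015,"fingers":0.018},{"ax":0.1,"ay":0,"az":0,"tx":0.1,"ty":0.0015,"tz":0.0015,"fingers":0.018},{"ax":0.1,"ay":0,"az":0,"tx":0.105,"ty":0.0015,"tz":0.0015,"fingers":0.018}]' 40;python3 -m creep '[{"ax":0,"ay":0,"az":0,"tx":0,"ty":0,"tz":0,"fingers":0.018},{"ax":0,"ay":0,"az":0,"tx":0,"ty":0,"tz":0,"fingers":0.018},{"ax":0,"ay":0,"az":0,"tx":0,"ty":0,"tz":0,"fingers":0.018}]';python3 - <<'E'
from h import *
from plant import r,viewer
row([.4608,.2876,.0142],81.65)
s=r.get_state();c=viewer.capture('wrist');pickle.dump((s,c),open('pics/w21.pkl','wb'));cv2.imwrite('pics/w21.png',c['pixels'])
E
```

```text
time_s: 30.85
tcp_pos: [0.4611, 0.2859, 0.0292]
eef_rot: [148.1, 89.8, -130.3]
contact_force: [-0.1, -0.1, -1.2]
gripper_width: 0.0234
time_s: 31.15
tcp_pos: [0.4621, 0.2883, 0.0322]
eef_rot: [-34.1, 89.9, 47.5]
contact_force: [-0.0, -0.2, -1.2]
gripper_width: 0.0234
t 31.15 tcp [0.4621 0.2883 0.0322] zang 81.62 F [-0.  -0.2 -1.2] w 0.0234 j [ 53.  20. -29.   0. -40. -61.]
ROW t [ 0.018   0.0012 -0.0009] a [-0.03  0.09  0.06]
```

View pics/w21.png

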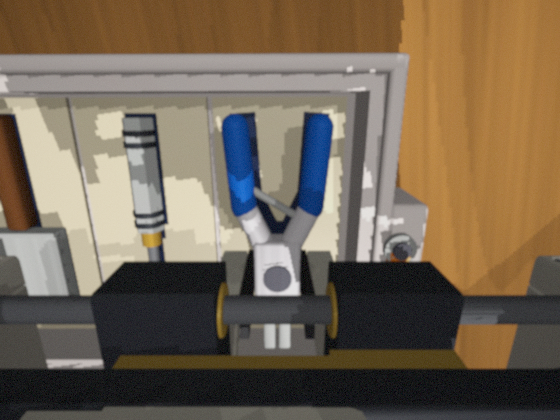

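```bash
python3 -m creep '[{"ax":0,"ay":0,"az":0,"tx":0.006,"ty":0.0012,"tz":-0.0006,"fingers":0.018},{"ax":0,"ay":0,"az":0,"tx":0.012,"ty":0.0012,"tz":-0.0006,"fingers":0.018},{"ax":0,"ay":0,"az":0,"tx":0.015,"ty":0.0012,"tz":-0.0006,"fingers":0.018},{"ax":0,"ay":0,"az":0,"tx":0.0165,"ty":0.0012,"tz":-0.0006,"fingers":0.018},{"ax":0,"ay":0,"az":0,"tx":0.017,"ty":0.0012,"tz":-0.0006,"fingers":0.018}]' 40;python3 -m creep '[{"ax":0,"ay":0,"az":0,"tx":0.0003,"ty":0,"tz":0,"fingers":0.018},{"ax":0,"ay":0,"az":0,"tx":0.0003,"ty":0,"tz":0,"fingers":0.018}]';python3 -c "
from h import *
row([.4608,.2876,.0142],81.65)"
```

```text
time_s: 31.7
tcp_pos: [0.4599, 0.2872, 0.0141]
eef_rot: [152.1, 89.9, -126.2]
contact_force: [-4.1, -1.1, 6.5]
gripper_width: 0.0232
time_s: 31.9
tcp_pos: [0.4599, 0.2872, 0.0141]
eef_rot: [150.0, 90.0, -128.4]
contact_force: [-4.3, -1.5, 4.2]
gripper_width: 0.0237
t 31.9 tcp [0.4599 0.2872 0.0141] zang 81.63 F [-4.3 -1.5  4.2] w 0.0237 j [ 53.  22. -30.  -0. -38. -61.]
ROW t [-0.0001 -0.0008  0.0005] a [-0.02 -0.03 -0.02]
```

```bash
python3 -m creep '[{"ax":0,"ay":0,"az":0,"tx":-0.0005,"ty":0,"tz":0,"fingers":0.036},{"ax":0,"ay":0,"az":0,"tx":-0.0005,"ty":0,"tz":0,"fingers":0.036},{"ax":0,"ay":0,"az":0,"tx":-0.0005,"ty":0,"tz":0,"fingers":0.036},{"ax":0,"ay":0,"az":0,"tx":-0.02,"ty":0,"tz":0,"fingers":0.036},{"ax":0,"ay":0,"az":0,"tx":-0.06,"ty":0,"tz":0,"fingers":0.036}]' 40;python3 -m creep '[{"ax":0,"ay":0,"az":0,"tx":-0.04,"ty":0,"tz":0,"fingers":0.036},{"ax":0,"ay":0,"az":0,"tx":-0.08,"ty":0,"tz":0.03,"fingers":0.036},{"ax":0,"ay":0,"az":0,"tx":-0.12,"ty":-0.03,"tz":0.06,"fingers":0.036},{"ax":0,"ay":0,"az":0,"tx":-0.16,"ty":-0.05,"tz":0.08,"fingers":0.036},{"ax":0,"ay":0,"az":0,"tx":-0.19,"ty":-0.05,"tz":0.1,"fingers":0.036}]';python3 - <<'E'
from h import *
from plant import r,viewer
row([.5,.4,.25],81.65)
s=r.get_state();c=viewer.capture('wrist');pickle.dump((s,c),open('pics/w22.pkl','wb'));cv2.imwrite('pics/w22.png',c['pixels'])
for n in('scene','side'):
    c=viewer.capture(n);pickle.dump(c,open(f'pics/{n}22.pkl','wb'));cv2.imwrite(f'pics/{n}22.png',c['pixels'])
E
```

```text
time_s: 32.4
tcp_pos: [0.4588, 0.2859, 0.0718]
eef_rot: [146.6, 89.6, -131.8]
contact_force: [0.7, -0.0, -0.2]
gripper_width: 0.0358
time_s: 32.9
tcp_pos: [0.5261, 0.3795, 0.2658]
eef_rot: [-59.2, 89.9, 22.3]
contact_force: [0.3, 0.9, -0.7]
gripper_width: 0.0363
t 32.9 tcp [0.5261 0.3795 0.2658] zang 81.56 F [ 0.3  0.9 -0.7] w 0.0363 j [ 53.  17.   0.   0. -74. -61.]
ROW t [0.0158 0.0289 0.0164] a [-0.09  0.04  0.06]
```

View pics/w22.png

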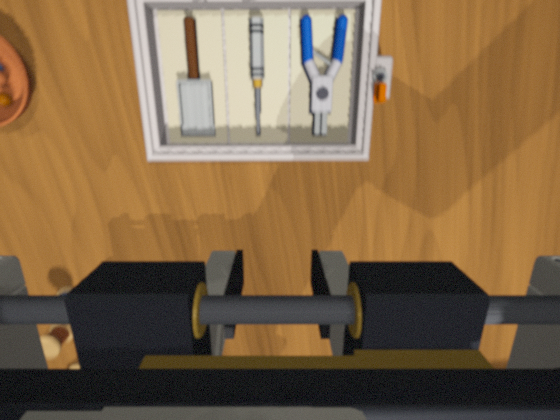

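View pics/side22.png

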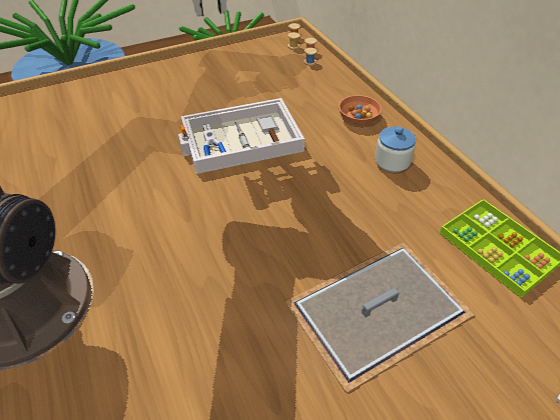

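The three tools lie on their silhouettes, the tab is aside, and the cover is inside the outline. I'll zoom in for a final check.

```bash
python3 - <<'E'
from h import *
s,c=pickle.load(open('pics/w22.pkl','rb'));a=cv2.resize(c['pixels'][0:165,120:400],(790,465),interpolation=cv2.INTER_CUBIC)
cv2.imwrite('pics/f1.png',a)
c=load('scene22');cv2.imwrite('pics/f2.png',cv2.resize(c['pixels'][230:395,95:280],(670,598),interpolation=cv2.INTER_CUBIC))
E
```

```text
(no output)
```

View pics/f1.png

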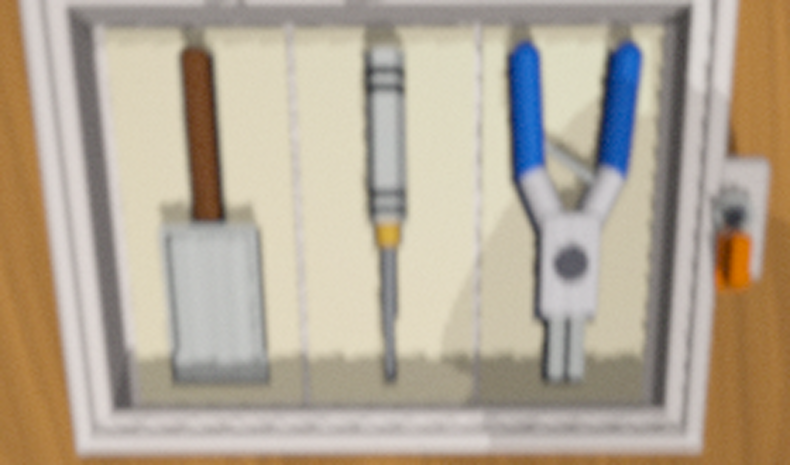

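View pics/f2.png

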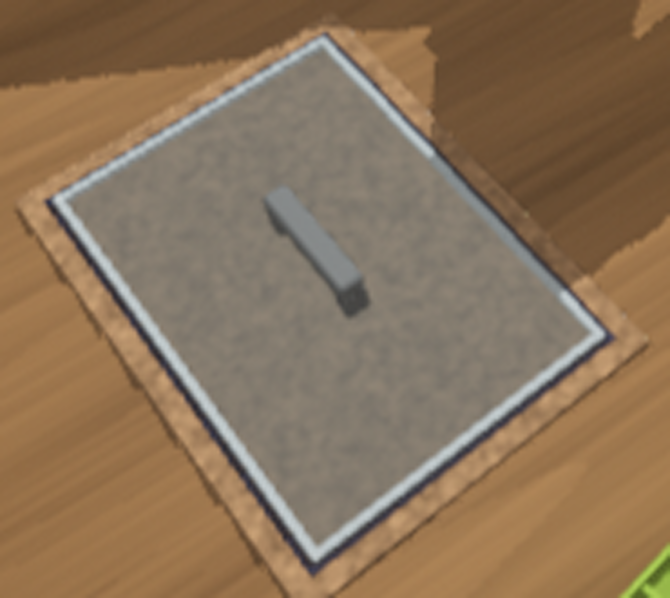

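The tools cover their silhouettes and point the right way. The cover lies inside the outline, with the dark line visible around it, and the arm is clear. I'm handing in now.

```bash
python3 -c "
from plant import order,r
s=r.get_state();print(s['time_s'],s['qd'].round(2));print(order.close_job())"
```

```text
33.05 [-0.19  0.37 -5.25 -1.4   1.05  0.15]
the job is handed in; nothing more can be done
None
```

The caddy is ready and the job is handed in at about 33 s of the 141 s allowed. I swung the tab a quarter turn (about 91° from the cover's axis), then laid the cover flat on the cork mat. After that I laid the reamer, scoop and crimper on their pads.

- **Cover:** the last pictures show the cover lying inside the outline. The two edge views I used to line it up showed even margins of about 2 mm.
- **Tools:** all three tools cover their silhouettes and point the same way as them.
- **Tab and arm:** the tab is clear of the cover, and the gripper was well above everything, touching nothing.
- **Forces:** the highest contact force I read was about 15 N, while turning the tab, against the 40 N limit.
- **Position readings:** wrist-camera and arm position readings disagreed by up to about 4 mm at times, so I lined up each placing against the outline or silhouette in the wrist view. At hand-in one joint still showed a small residual speed (about 5°/s).

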